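Make up the start-up kit and the wash kit in their carriers

ROBOT

A 6-joint arm with a two-finger parallel gripper is mounted at the origin on a cart in front of the work surface, level with it; the furniture and walls round the work are solid. World frame = base frame: x ahead of the robot, y to its left, z up, the work surface at z = 0. Lengths are in mm, angles in rad, forces in N, time in s.
With the tool pointing down it reaches from about 275 to 1000 mm from the base axis. Payload 8.4 kg.
Tool frame: the origin (TCP) lies on the centre line of the jaws, within the pads' length; the fingertips stand 17 mm ahead of it and the grasp point (between the pads) lies 2 mm behind it; z points along the fingers, y is the line along which they close (so a half turn about z gives the same grasp; the last joint's range is limited). The gripper opens to 85 mm and grips with 20 to 120 N. Pads are 22 mm wide; open, the fingers measure 114 mm over their backs; the gripper's body (76 mm by 85 mm) begins 54 mm behind the grasp point. The pads swing forward as they close: fully open they stand 13 mm farther back than shut.
Start: joints at [-0.002, 0.353, 1.633, -0, 1.155, -0.002], TCP at [625.002, -0, 248.281] pointing down, gripper open.
Joint ranges: [-2.63, 2.63], [-0.92, 2.1], [0.06, 2.66], [-1.3, 4.44], [0, 2.69], [-3.02, 3.02]. Speed limits (rad/s): [2.22, 2.22, 2.79, 3.14, 3.14, 3.14].

INTERFACE

Orientations are given as [roll, pitch, yaw] about the fixed x, y, z axes, in that order (R = Rz(yaw) Ry(pitch) Rx(roll)).
In Python, from rig import r, eyes gives the robot as it stands. The module is installed in compiled form; this text tells all that it offers.
- The arm moves only by the shell command python3 -m inch 'ROWS' [FORCE]. ROWS is JSON, a list of rows, each a list of 7 numbers: the shift along the tool's x, y, z in m, then the turn, a rotation vector about the tool's x, y, z in degrees, then the closure, from -1 (fully open) to 1 (shut). In form: [[x, y, z, rx, ry, rz, gripper], ...]. A call has 1 to 8 rows; each row shifts and turns the commanded pose from where the row before left it, along the tool's axes as they then stand; what a row does not reach is not made up. A row lasts 1/10 s, in which the tool goes at most 50 mm and 8.59 degrees, less where a joint would pass 70% of its speed; a pose out of reach is approached as far as the arm can. A call with a gripper value outside its range is refused whole. The fingers move at their own pace and stop on an object; FORCE is the grip in N (left out, the last holds). Time passes only in rows, so rows that do not move let the fingers close. It gives the time, the measured TCP pose, the force, the opening and the grip force at its end, in the units of the state.
- r.sense(): the state, without advancing time (a new reading comes with each control period).
- eyes.grab_frame(name): name is "scene" or "side" or "wrist"; returns a dict with "img" (384x512x3 uint8, blue, green, red), "fx", "fy", "cx", "cy" (pixels), "R" (3x3) and "t" (3): a world point X has camera coordinates R X + t; the wrist camera has in their place "hand_eye" (4x4, takes a point from camera to tool coordinates, whose origin is the TCP and whose axes are the flange's). Camera axes: x right, y down, z forward; pixel columns grow to the right and rows downward; lengths in mm; the calibration is good to about 2 mm. A picture is of the moment at which its call begins: read the wrist's pose just before it. There is no depth.
- r.sign_off(): hands the job in; it is judged then, once.
The state is a dict: "clock": time; "qpos": joint angles; "qvel": joint speeds; "joint_efforts": joint torques, N m; "eef_pos": TCP position; "tcp_rot": TCP orientation; "contact_force": force on the tool from outside, world axes, zero at the start; "wrist_torque": the same for the moment, N m; "opening": opening from 0.0 (shut) to 1.0 (fully open); "grasp_force": force on a finger pad.
Only numpy, scipy, OpenCV 4.12 (cv2) and the standard library are available. Lean on these libraries where they do the work, as an engineer would, in place of code of your own. Each camera call takes 0.05 s, during which the arm holds its last target. There are 200 camera calls.

TASK

Make up the analyser's two kits from the five stock items standing in a row along the front edge: the squat amber bottle, the cuvette pack and the white-capped bottle go into the yellow carrier, the tall slim amber bottle and the blue-capped bottle into the green one. Set each item down upright and fully seated in the pocket made for it, without dropping it or knocking anything over. The carriers are light: do not tip or push them, they stay level where they stand.

Things in the scene. Friction and masses are not known exactly. Their poses are not given: they have to be found in the camera images.
- yellow_carrier: loose yellow block, 80 g, 222 (y) x 66 (x) x 24 mm, a 19 mm lug on each end. Origin: centre of underside, z up. Pockets at x = 0, 14 mm deep, floors 10 mm above the origin, 12 mm larger than what they take: y = +72 mm, 68 (y) x 46 (x) mm, squat amber bottle; y = -8 mm, 82 (y) x 38 (x) mm, the longest, cuvette pack; y = -80 mm, round, 52 mm, screw-cap bottle
- green_carrier: loose green block, 80 g, 162 (y) x 66 (x) x 24 mm, a 19 mm lug on each end. Origin: centre of underside, z up. Pockets at x = 0, 14 mm deep, floors 10 mm above the origin, 12 mm larger than what they take: y = +45 mm, 57 (y) x 38 (x) mm, tall amber bottle; y = -47 mm, round, 52 mm, screw-cap bottle
- squat_amber: the squat, broad amber plastic bottle, standing: 33 mm thick (its x axis), 56 mm broad (its y axis), 94 mm high with its cap; straight body up to 77 mm, the narrow round cap (20 mm) above that, off-centre by 8 mm towards -y. Origin: centre of its underside, z up. 90 g. Grasp across its 33 mm. Either way round (half a turn) is right in its pocket
- tall_amber: the tall, slim amber plastic bottle, standing: 26 mm thick (its x axis), 45 mm broad (its y axis), 132 mm high with its cap; straight body up to 116 mm, the narrow round cap (20 mm) above that, off-centre by 8 mm towards -y. Origin: centre of its underside, z up. 90 g. Grasp across its 26 mm. Either way round (half a turn) is right in its pocket
- white_cap_bottle: the round white bottle with the white screw cap, standing: 40 mm diameter, straight body up to about 45 mm, shoulder up to 62 mm, cap 27 mm in diameter up to 76 mm. Origin: centre of its underside, z up. 70 g. Its yaw does not matter
- blue_cap_bottle: the round white bottle with the blue screw cap, standing: 40 mm diameter, straight body up to about 45 mm, shoulder up to 62 mm, cap 27 mm in diameter up to 76 mm. Origin: centre of its underside, z up. 70 g. Its yaw does not matter
- cuvettes: pack of clear and straw-coloured cuvettes, one rigid strip, standing: 26 mm thick (its x axis), 70 mm long (its y axis), 47 mm high. Origin: centre of its underside, z up. 35 g. Grasp across its 26 mm. Either way round (half a turn) is right in its pocket
Things that resemble listed ones, but are neither listed nor needed, are in the scene too. What is shaped like the white_cap_bottle but red is not meant.

How it is judged:
By the outcome, as a careful person would: the job done as asked, in the order asked, and still so for the second after the job is handed in, with the robot touching nothing.
It also fails if it takes over 106 s, if anything falls off the work surface, if the arm or the gripper's body presses on something with over 40 N, if the wrist force passes 120 N, or if a joint passes its speed limit or range.

## Working session

There is one attempt and no reset: what is moved stays moved. The work goes in short steps, Python scripts to look and compute and a shell command to move; the robot and the scene stay as the last step left them, time stands still between calls to the robot, and variables do not carry over. Pictures are saved under pics/ and viewed, at most 14 in all, crops included, and the job is handed in when it is done.

```bash
mkdir -p pics && python3 - <<'E'
from rig import r, eyes
import cv2, json, numpy as np
s=r.sense(); print({k:np.round(v,3).tolist() for k,v in s.items()})
for n in("scene","side","wrist"):
    f=eyes.grab_frame(n); cv2.imwrite(f"pics/{n}0.png",f["img"])
    print(n,{k:np.round(f[k],3).tolist() for k in f if k!="img"})
E
```

```text
{'clock': 0.0, 'qpos': [-0.002, 0.354, 1.634, 0.0, 1.155, -0.002], 'qvel': [0.0, 0.0, 0.0, -0.001, 0.001, 0.0], 'joint_efforts': [-0.002, -60.524, -34.206, -0.0, 0.009, 0.0], 'eef_pos': [624.559, 0.009, 247.568], 'tcp_rot': [-3.14, -0.0, 1.571], 'contact_force': [-1.172, -0.003, 0.53], 'wrist_torque': [-0.028, 0.007, -0.012], 'grasp_force': 0.0, 'opening': 1.002}
scene {'fx': 411.44, 'fy': 411.44, 'cx': 251.924, 'cy': 195.247, 'R': [[0.724, -0.69, -0.017], [-0.343, -0.339, -0.876], [0.599, 0.64, -0.482]], 't': [-440.077, 193.554, 749.401]}
side {'fx': 374.294, 'fy': 374.294, 'cx': 249.775, 'cy': 188.405, 'R': [[0.919, -0.395, -0.004], [-0.245, -0.563, -0.789], [0.31, 0.726, -0.614]], 't': [-558.759, 145.779, 723.617]}
wrist {'fx': 266.938, 'fy': 266.938, 'cx': 255.404, 'cy': 189.362, 'hand_eye': [[-0.001, -0.963, -0.268, 68.049], [1.0, -0.0, -0.001, 0.527], [0.001, -0.268, 0.963, -125.617], [0.0, 0.0, 0.0, 1.0]]}
```

View pics/scene0.png

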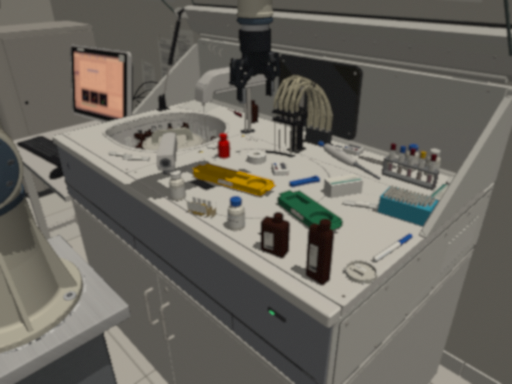

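View pics/wrist0.png

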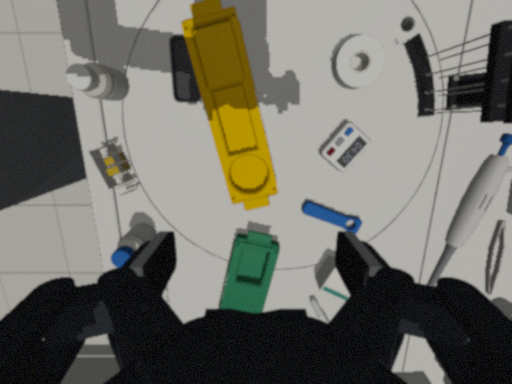

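View pics/side0.png

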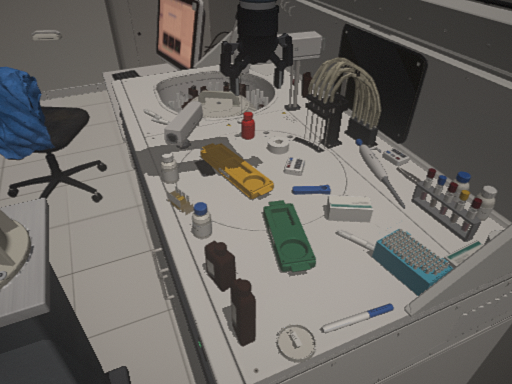

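The scene picture shows the front row as white cap (177,185), cuvettes (202,207), blue cap (236,214), squat amber (275,235) and tall amber (319,252). The yellow carrier is at (232,178) and the green one at (308,210). Lookalikes are the red bottle (224,147), a dark amber bottle at the back (253,110), capped tubes and bottles in the rack at (410,165), and a white device (167,152). By the description I choose the front-row items. The wrist view shows the white cap, cuvettes, blue cap and both carriers.

```bash
cat > h.py <<'E'
from rig import r, eyes
import cv2, numpy as np, pickle
from scipy.spatial.transform import Rotation as Rn
def grab(n, save=None):
    s=r.sense(); f=dict(eyes.grab_frame(n))
    if n=="wrist":
        T=np.eye(4); T[:3,:3]=Rn.from_euler('xyz',s["tcp_rot"]).as_matrix(); T[:3,3]=s["eef_pos"]
        W=np.linalg.inv(T@np.array(f["hand_eye"])); f["R"]=W[:3,:3]; f["t"]=W[:3,3]
    f["R"]=np.array(f["R"]);f["t"]=np.array(f["t"])
    if save: cv2.imwrite(f"pics/{save}.png",f["img"]); pickle.dump(f,open(f"pics/{save}.pkl","wb"))
    return f
def load(n): return pickle.load(open(f"pics/{n}.pkl","rb"))
def ray(f,u,v,z):
    d=f["R"].T@np.array([(u-f["cx"])/f["fx"],(v-f["cy"])/f["fy"],1]); c=-f["R"].T@f["t"]
    return c+d*(z-c[2])/d[2]
def proj(f,X):
    p=np.atleast_2d(X)@f["R"].T+f["t"]
    return np.c_[p[:,0]/p[:,2]*f["fx"]+f["cx"],p[:,1]/p[:,2]*f["fy"]+f["cy"]]
def state():
    s=r.sense(); print({k:np.round(s[k],3).tolist() for k in("clock","qpos","eef_pos","tcp_rot","contact_force","opening","grasp_force")})
E
python3 - <<'E'
from h import *
S=grab("scene","s1");D=grab("side","d1");W=grab("wrist","w1")
P=lambda n,f,u,v,z:print(n,ray(f,u,v,z).round(0)[:2])
P("white S",S,177,176,76);P("white D",D,167,157,76);P("white W",W,80,78,76)
P("blue S",S,236,201,76);P("blue D",D,201,209,76);P("blue W",W,122,257,76)
P("cuv S",S,202,214,0);P("cuv W",W,113,165,40);P("cuv D",D,180,203,30)
P("squat S",S,280,216,94);P("squat D",D,216,247,94)
P("tall S",S,325,225,132);P("tall D",D,240,287,132)
for u,v in[(205,3),(258,205),(237,8),(185,18),(275,192),(236,205)]:P("yel W",W,u,v,24)
for u,v in[(258,235),(278,243),(235,237)]:P("grn W",W,u,v,24)
for u,v in[(194,168),(273,190)]:P("yel S",S,u,v,24)
for u,v in[(280,197),(340,225)]:P("grn S",S,u,v,24)
P("device S base",S,165,172,0);P("device D top",D,195,110,100)
E
```

```text
white S [430.  81.]
white D [437.  93.]
white W [443. 105.]
blue S [ 449. -117.]
blue D [ 454. -117.]
blue W [ 458. -102.]
cuv S [435.  -4.]
cuv W [444.   7.]
cuv D [430. -27.]
squat S [ 450. -248.]
squat D [ 443. -241.]
tall S [ 438. -365.]
tall D [ 439. -360.]
yel W [567. 191.]
yel W [628. -51.]
yel W [604. 186.]
yel W [543. 176.]
yel W [651. -33.]
yel W [598. -51.]
grn W [628. -97.]
grn W [ 657. -109.]
grn W [ 595. -100.]
yel S [552. 183.]
yel S [614. -72.]
grn S [ 600. -110.]
grn S [ 600. -292.]
device S base [504. 265.]
device D top [556. 256.]
```

```bash
python3 -m inch '[[-0.042,-0.015,-0.008,0,0,0,-1],[-0.042,-0.015,-0.008,0,0,0,-1],[-0.042,-0.015,-0.008,0,0,0,-1],[-0.042,-0.015,-0.008,0,0,0,-1],[-0.042,-0.015,-0.008,0,0,0,-1],[-0.040,-0.015,-0.008,0,0,0,-1],[0,0,0,0,0,0,-1],[0,0,0,0,0,0,-1]]' 40 && python3 - <<'E'
from h import *
f=grab("wrist","w2"); state()
g=load("w1")
a=np.hstack([f["img"][:, :420],g["img"][:300,40:420] if 0 else cv2.copyMakeBorder(g["img"][:300,40:420],0,84,0,0,0)])
cv2.imwrite("pics/c2.png",a)
E
```

```text
clock: 1.1
eef_pos: [534.7, -250.7, 296.4]
tcp_rot: [3.141, -0.0, 1.568]
contact_force: [-1.0, 0.2, -0.0]
opening: 0.999
grasp_force: 0.0
{'clock': 1.15, 'qpos': [-0.44, 0.258, 1.657, 0.0, 1.228, -0.439], 'eef_pos': [534.947, -249.749, 296.091], 'tcp_rot': [-3.142, -0.001, 1.57], 'contact_force': [0.105, 0.065, 0.464], 'opening': 1.001, 'grasp_force': 0.0}
```

View pics/c2.png

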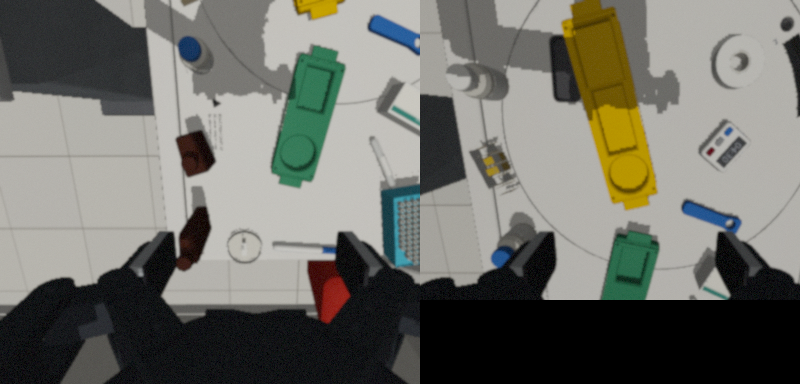

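The left half (w2) shows green at about (308,115) with its round pocket at (298,152), blue cap (190,48), squat amber (196,150), tall amber (195,238). The right half (w1) shows yellow with its round pocket at the near end, cuvettes (493,163), white cap (465,80). Next I fit poses by silhouette.

```bash
cat > fit.py <<'E'
from h import *
from scipy.optimize import minimize
def box(x0,x1,y0,y1,z0,z1): return np.array([[x,y,z] for x in(x0,x1) for y in(y0,y1) for z in(z0,z1)],float)
def cyl(r0,z0,z1,cx=0,cy=0):
    a=np.linspace(0,2*np.pi,24,False); return np.array([[cx+r0*np.cos(t),cy+r0*np.sin(t),z] for t in a for z in(z0,z1)])
def carrier(L): return [box(-33,33,-L/2,L/2,0,24),box(-15,15,-L/2-19,L/2+19,0,16)]
M=dict(yellow=carrier(222),green=carrier(162),
 squat=[box(-16.5,16.5,-28,28,0,77),cyl(10,77,94,0,-8)],tall=[box(-13,13,-22.5,22.5,0,116),cyl(10,116,132,0,-8)],
 bcap=[cyl(13.5,62,76)])
def mask(f,kind,guess,rad=None):
    h,s,v=[c.astype(int) for c in cv2.split(cv2.cvtColor(cv2.GaussianBlur(f["img"],(3,3),0),cv2.COLOR_BGR2HSV))]
    m={"yellow":(h>15)&(h<38)&(s>130)&(v>50),"green":(h>65)&(h<95)&(s>90)&(v>30),
       "amber":((h<14)|(h>168))&(s>70)&(v>12)&(v<130),"bcap":(h>100)&(h<125)&(s>110)&(v>50)}[kind].astype(np.uint8)
    m=cv2.morphologyEx(m,cv2.MORPH_CLOSE,np.ones((3,3)))
    n,l,st,_=cv2.connectedComponentsWithStats(m); u,v=guess
    d=[(np.hypot(*(np.argwhere(l==i)-[v,u]).T).min(),-st[i,4]) if st[i,4]>30 else (9e9,0) for i in range(1,n)]
    return (l==1+min(range(n-1),key=lambda i:d[i])).astype(np.uint8)
def render(f,model,p):
    c,s=np.cos(p[2]),np.sin(p[2]); R=np.array([[c,-s,0],[s,c,0],[0,0,1]]); im=np.zeros((384*2,512*2),np.uint8)
    for part in model:
        q=proj(f,part@R.T+[p[0],p[1],0]).astype(np.float32)
        cv2.fillConvexPoly(im,np.round((cv2.convexHull(q)*2+.5)*16).astype(np.int32),255,cv2.LINE_AA,4)
    return cv2.resize(im,(512,384),interpolation=cv2.INTER_AREA)/255.
def fit(name,views,p0,yaw=True):
    m=M[name]
    def cost(p):
        q=[p[0]*10,p[1]*10,p[2]/5 if yaw else 0]; t=0
        for f,k in views:
            a=render(f,m,q); t+=1-np.minimum(a,k).sum()/np.maximum(a,k).sum()
        return t/len(views)
    x0=[p0[0]/10,p0[1]/10,p0[2]*5]
    for sz in(1.5,.4):
        res=minimize(cost,x0,method="Nelder-Mead",options=dict(initial_simplex=[x0]+[[x0[j]+sz*(i==j) for j in range(3)] for i in range(3)],xatol=.003,fatol=1e-4)); x0=res.x
    return np.array([x0[0]*10,x0[1]*10,x0[2]/5]),res.fun
E
python3 - <<'E'
from fit import *
S,D,W1,W2=[load(n) for n in("s1","d1","w1","w2")]
jobs=dict(yellow=("yellow",[598,70,.25],[("w1",W1,(230,90)),("S",S,(245,180)),("D",D,(240,170))]),
 green=("green",[610,-190,-.2],[("w2",W2,(305,130)),("S",S,(308,215)),("D",D,(285,225))]),
 squat=("amber",[450,-243,0.1],[("w2",W2,(190,150)),("S",S,(272,240)),("D",D,(220,270))]),
 tall=("amber",[445,-355,0],[("w2",W2,(198,225)),("S",S,(318,255)),("D",D,(243,310))]),
 bcap=("bcap",[452,-112,0],[("w2",W2,(190,45)),("S",S,(236,202)),("D",D,(201,209))]))
o=[]
for n,(k,p0,vs) in jobs.items():
    V=[(l,f,mask(f,k,g)) for l,f,g in vs]
    for sel in (V,V[:1],V[1:]):
        p,c=fit(n,[(f,m) for _,f,m in sel],p0,n!="bcap"); print(n,[l for l,_,_ in sel],p.round([1,1,3]),round(c,3))
        if sel is V:
            for l,f,m in V:
                im=f["img"].copy(); 
                cv2.drawContours(im,cv2.findContours(m,0,2)[0],-1,(255,0,255),1)
                cv2.drawContours(im,cv2.findContours((render(f,M[n],p)>.5).astype(np.uint8),0,2)[0],-1,(255,255,0),1)
                u,v=proj(f,[[p[0],p[1],40]])[0].astype(int); b=cv2.copyMakeBorder(im,70,70,70,70,0)[v:v+140,u:u+140]; o.append(b)
cv2.imwrite("pics/c3.png",np.vstack([np.hstack(o[i::3]) for i in range(3)]))
E
```

```text
Traceback (most recent call last):
TypeError: 'list' object cannot be interpreted as an integer
```

```bash
cat > run3.py <<'E'
from fit import *
S,D,W1,W2=[load(n) for n in("s1","d1","w1","w2")]
jobs=dict(yellow=("yellow",[598,70,.25],[("w1",W1,(230,90)),("S",S,(245,180)),("D",D,(240,170))]),
 green=("green",[610,-190,-.2],[("w2",W2,(305,130)),("S",S,(308,215)),("D",D,(285,225))]),
 squat=("amber",[450,-243,0.1],[("w2",W2,(190,150)),("S",S,(272,240)),("D",D,(220,270))]),
 tall=("amber",[445,-355,0],[("w2",W2,(198,225)),("S",S,(318,255)),("D",D,(243,310))]),
 bcap=("bcap",[452,-112,0],[("w2",W2,(190,45)),("S",S,(236,202)),("D",D,(201,209))]))
o=[]
for n,(k,p0,vs) in jobs.items():
    V=[(l,f,mask(f,k,g)) for l,f,g in vs]
    for sel in (V,V[:1],V[1:]):
        p,c=fit(n,[(f,m) for _,f,m in sel],p0,n!="bcap"); print(n,[l for l,_,_ in sel],p.round(2),round(c,3))
        if sel is V:
            for l,f,m in V:
                im=f["img"].copy(); 
                cv2.drawContours(im,cv2.findContours(m,0,2)[0],-1,(255,0,255),1)
                cv2.drawContours(im,cv2.findContours((render(f,M[n],p)>.5).astype(np.uint8),0,2)[0],-1,(255,255,0),1)
                u,v=proj(f,[[p[0],p[1],40]])[0].astype(int); b=cv2.copyMakeBorder(im,70,70,70,70,0)[v:v+140,u:u+140]; o.append(b)
cv2.imwrite("pics/c3.png",np.vstack([np.hstack(o[i::3]) for i in range(3)]))
E
python3 run3.py
```

```text
yellow ['w1', 'S', 'D'] [5.9587e+02 7.2220e+01 2.5000e-01] 0.145
yellow ['w1'] [5.9599e+02 7.0170e+01 2.5000e-01] 0.038
yellow ['S', 'D'] [5.996e+02 7.555e+01 2.300e-01] 0.183
green ['w2', 'S', 'D'] [ 6.0987e+02 -1.8995e+02 -2.4000e-01] 0.321
green ['w2'] [ 6.1006e+02 -1.9087e+02 -2.3000e-01] 0.084
green ['S', 'D'] [ 6.1968e+02 -1.8164e+02 -2.7000e-01] 0.421
squat ['w2', 'S', 'D'] [ 4.5237e+02 -2.3161e+02 -4.0000e-01] 0.582
squat ['w2'] [ 4.5305e+02 -2.3258e+02  2.4000e-01] 0.321
squat ['S', 'D'] [ 458.92 -228.86   -0.55] 0.676
tall ['w2', 'S', 'D'] [ 4.4858e+02 -3.4742e+02 -3.5000e-01] 0.532
tall ['w2'] [ 4.4843e+02 -3.4767e+02 -3.3000e-01] 0.205
tall ['S', 'D'] [ 447.35 -348.45    0.63] 0.698
bcap ['w2', 'S', 'D'] [ 4.5755e+02 -1.0665e+02 -1.2000e-01] 0.456
bcap ['w2'] [ 4.5760e+02 -1.0705e+02  2.0000e-02] 0.276
bcap ['S', 'D'] [ 4.5849e+02 -1.0093e+02 -1.4000e-01] 0.54
```

View pics/c3.png

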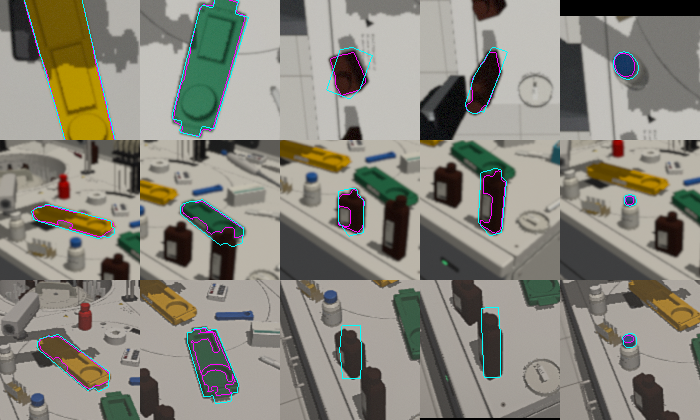

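Carrier fits from the wrist view follow the outlines well (row 1): yellow (596, 70, 0.25), green (610, -191, -0.23). The amber and fixed-camera masks (rows 2-3) miss dark parts, so I'll redo the ambers with a darkness mask.

```bash
cat > run4.py <<'E'
from fit import *
S,D,W2=[load(n) for n in("s1","d1","w2")]
def dark(f,c,w):
    h,s,v=cv2.split(cv2.cvtColor(f["img"],cv2.COLOR_BGR2HSV)); g=f["img"].max(2)
    m=np.zeros((384,512),np.uint8); x0,y0,x1,y1=w
    m[y0:y1,x0:x1]=(g[y0:y1,x0:x1]<82)&~((h[y0:y1,x0:x1]>40)&(h[y0:y1,x0:x1]<100)&(s[y0:y1,x0:x1]>60))
    m=cv2.morphologyEx(m,cv2.MORPH_OPEN,np.ones((2,2)))
    cs=cv2.findContours(m,0,2)[0]; b=max(cs,key=cv2.contourArea); o=np.zeros_like(m); cv2.drawContours(o,[b],-1,1,-1); return o
jobs=dict(squat=([450,-235,0.3],[("w2",W2,0,(168,120,222,180)),("S",S,0,(255,208,295,262)),("D",D,0,(200,236,240,295))]),
 tall=([445,-352,-.2],[("w2",W2,0,(168,203,222,280)),("S",S,0,(300,215,338,290)),("D",D,0,(225,275,262,350))]))
o=[]
for n,(p0,vs) in jobs.items():
    V=[(l,f,dark(f,g,w)) for l,f,g,w in vs]
    for sel in (V[:1],V[1:],V):
        p,c=min((fit(n,[(f,m) for _,f,m in sel],[p0[0],p0[1],y],True) for y in(-.5,-.2,.1,.4,.7,2.9,3.3,3.6)),key=lambda a:a[1])
        print(n,[l for l,_,_ in sel],p.round(2).tolist(),round(c,3))
    for l,f,m in V:
        im=f["img"].copy(); cv2.drawContours(im,cv2.findContours(m,0,2)[0],-1,(255,0,255),1)
        cv2.drawContours(im,cv2.findContours((render(f,M[n],p)>.5).astype(np.uint8),0,2)[0],-1,(255,255,0),1)
        u,v=proj(f,[[p[0],p[1],40]])[0].astype(int); o.append(cv2.resize(cv2.copyMakeBorder(im,50,50,50,50,0)[v:v+100,u:u+100],(260,260)))
cv2.imwrite("pics/c4.png",np.vstack([np.hstack(o[:3]),np.hstack(o[3:])]))
E
python3 run4.py
```

```text
squat ['w2'] [453.89, -232.7, 3.39] 0.242
squat ['S', 'D'] [449.96, -239.13, 0.04] 0.225
squat ['w2', 'S', 'D'] [451.39, -234.65, 0.05] 0.241
tall ['w2'] [447.02, -353.99, 2.91] 0.163
tall ['S', 'D'] [446.59, -350.73, -0.16] 0.177
tall ['w2', 'S', 'D'] [446.94, -351.22, -0.19] 0.187
```

View pics/c4.png

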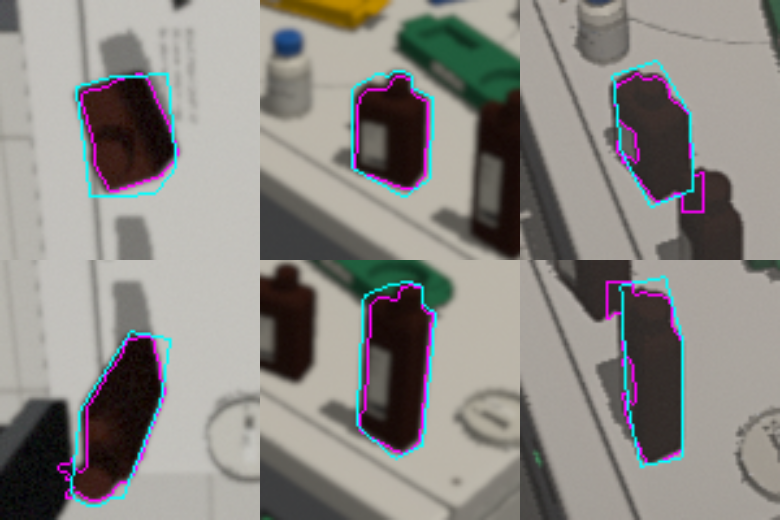

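The ambers have rounded shoulders. The wrist outline gives squat yaw ≈ +0.24 and tall yaw ≈ -0.22. I'll hover over the squat bottle and check it up close.

```bash
python3 -m inch '[[0.006,-0.028,0.028,0,0,0,-1],[0.005,-0.028,0.028,0,0,0,-1],[0.005,-0.027,0.025,0,0,0,-1],[0,0,0,0,0,-6.9,-1],[0,0,0,0,0,-6.9,-1],[0,0,0,0,0,0,-1],[0,0,0,0,0,0,-1]]' && python3 - <<'E'
from h import *
f=grab("wrist","w5"); state()
cv2.imwrite("pics/c5.png",cv2.resize(f["img"][60:384],None,fx=1.5,fy=1.5))
E
```

```text
clock: 1.85
eef_pos: [452.4, -233.1, 215.2]
tcp_rot: [-3.142, -0.0, 1.81]
contact_force: [0.2, -0.6, 0.5]
opening: 1.006
grasp_force: 0.0
{'clock': 1.9, 'qpos': [-0.479, 0.21, 1.912, 0.0, 1.02, -0.718], 'eef_pos': [452.449, -233.283, 215.252], 'tcp_rot': [3.142, -0.0, 1.81], 'contact_force': [-0.441, -0.563, -0.706], 'opening': 1.003, 'grasp_force': 0.0}
```

View pics/c5.png

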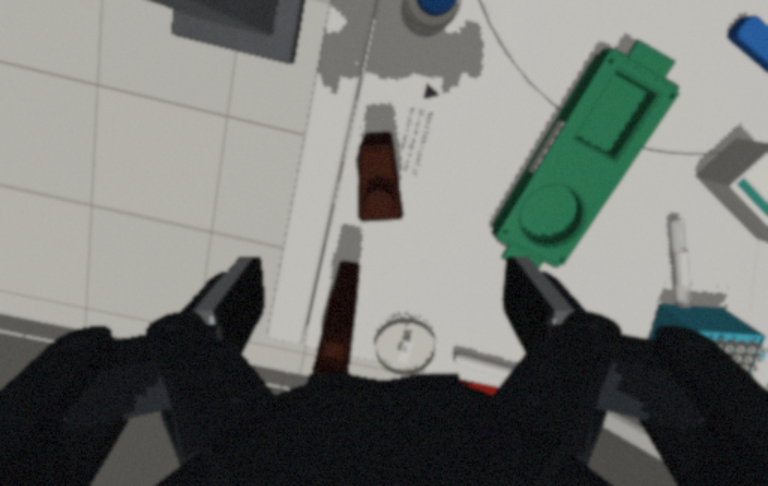

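The crop shows the squat bottle at (380,175) between the open jaws, its top slightly rotated against the tool. The tall bottle is at (340,320) and green is at upper right. I'll refit the squat with rounded corners.

```bash
cat > run5.py <<'E'
from fit import *
def rbox(hx,hy,r0,z0,z1): return np.vstack([cyl(r0,z0,z1,sx*(hx-r0),sy*(hy-r0)) for sx in(-1,1) for sy in(-1,1)])
def dark(f,w,th=85):
    h,s,v=[c.astype(int) for c in cv2.split(cv2.cvtColor(f["img"],cv2.COLOR_BGR2HSV))]; x0,y0,x1,y1=w
    k=(v<th)|((s>110)&((h<14)|(h>168))&(v<140)); k&=~((h>40)&(h<100)&(s>60))
    m=np.zeros((384,512),np.uint8); m[y0:y1,x0:x1]=k[y0:y1,x0:x1]
    b=max(cv2.findContours(m,0,2)[0],key=cv2.contourArea); o=np.zeros_like(m); cv2.drawContours(o,[b],-1,1,-1); return o
def solve(n,V,p0,out):
    for sel in ([V[0]],V):
        R=sorted([fit(n,sel,[p0[0],p0[1],y]) for y in(-.4,-.2,0.,.2,.4,2.7,2.9,3.1,3.3,3.5)],key=lambda a:a[1])
        for p,c in R[:3]: print(n,len(sel),p.round(2).tolist(),round(c,3))
    p=R[0][0]; o=[]
    for f,m in V:
        im=f["img"].copy(); u,v=proj(f,[[p[0],p[1],50]])[0].astype(int)
        im=cv2.resize(cv2.copyMakeBorder(im,50,50,50,50,0)[v:v+100,u:u+100],(300,300)); G=lambda a:cv2.resize(cv2.copyMakeBorder(a,50,50,50,50,0)[v:v+100,u:u+100],(300,300))
        for a,c in((m.astype(np.float32),(255,0,255)),(render(f,M[n],p).astype(np.float32),(255,255,0))):
            cv2.drawContours(im,cv2.findContours((G(a)>.5).astype(np.uint8),0,2)[0],-1,c,1)
        o.append(im)
    cv2.imwrite(out,np.hstack(o)); return p
M["squat"]=[np.vstack([rbox(16.5,28,7,0,70),rbox(12,23,6,77,77)]),cyl(10,77,94,0,-8)]
M["tall"]=[np.vstack([rbox(13,22.5,6,0,109),rbox(10,18,6,116,116)]),cyl(10,116,132,0,-8)]
if __name__=="__main__":
    W2,W5=load("w2"),load("w5")
    solve("squat",[(W5,dark(W5,(232,144,272,212))),(W2,dark(W2,(170,123,222,182)))],[452,-234,0],"pics/c6.png")
E
python3 run5.py
```

```text
squat 1 [447.69, -232.98, 3.53] 0.206
squat 1 [447.44, -232.98, 3.54] 0.206
squat 1 [447.35, -233.07, 3.53] 0.206
squat 2 [450.39, -231.95, 0.22] 0.19
squat 2 [450.4, -232.3, 0.23] 0.19
squat 2 [450.52, -232.3, 0.23] 0.19
```

View pics/c6.png

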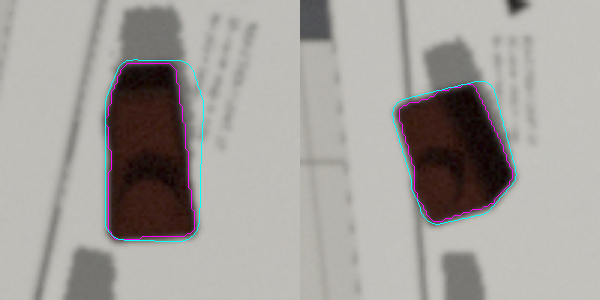

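The current yaw (0.24 rad) and position match within about 2 mm: the body mid column lies 2 px left of the camera centre. Descending and gripping the squat.

```bash
python3 -m inch '[[0.001,-0.0015,0.045,0,0,0,-1],[0,0,0.045,0,0,0,-1],[0,0,0.042,0,0,0,-1],[0,0,0.030,0,0,0,-1],[0,0,0,0,0,0,-1]]' 40 && python3 -m inch '[[0,0,0,0,0,0,1],[0,0,0,0,0,0,1],[0,0,0,0,0,0,1],[0,0,0,0,0,0,1],[0,0,0,0,0,0,1],[0,0,0,0,0,0,1],[0,0,0,0,0,0,1],[0,0,0,0,0,0,1]]' 40
```

```text
clock: 2.4
eef_pos: [448.1, -231.9, 49.9]
tcp_rot: [-3.136, -0.005, 1.81]
contact_force: [0.2, 0.5, 0.5]
opening: 1.0
grasp_force: 0.0
clock: 3.2
eef_pos: [451.2, -233.9, 54.8]
tcp_rot: [3.14, 0.002, 1.811]
contact_force: [-0.8, 1.1, 8.6]
opening: 0.353
grasp_force: 38.2
```

```bash
python3 -m inch '[[0,0,-0.02,0,0,0,1],[0,0,-0.045,0,0,0,1],[0,0,-0.045,0,0,0,1],[0,0,-0.035,0,0,0,1],[0.04,0.02,0,0,0,0,1],[0.045,0.02,0,0,0,0,1],[0.045,0.02,0,0,0,0,1],[0.045,0.02,0,0,0,0,1]]' 40 && python3 - <<'E'
from h import *
S,D=load("s1"),load("d1")
def tri(a,b):
    K=lambda f:np.array([[f["fx"],0,f["cx"]],[0,f["fy"],f["cy"]],[0,0,1]])@np.c_[f["R"],f["t"]]
    X=cv2.triangulatePoints(K(S),K(D),np.float64(a).reshape(2,1),np.float64(b).reshape(2,1)); return (X[:3]/X[3]).ravel().round(0)
print("device end",tri((166,160),(178,137)),"far",tri((171,135),(203,108)))
grab("wrist","w7"); grab("side","d7"); state()
a,b=load("w7")["img"],load("d7")["img"][60:260,100:330]
cv2.imwrite("pics/c7.png",np.hstack([a[:300],cv2.resize(b,(288,300))]))
E
```

```text
clock: 4.0
eef_pos: [486.4, -42.7, 199.3]
tcp_rot: [3.14, 0.001, 1.811]
contact_force: [1.1, -0.1, -0.4]
opening: 0.355
grasp_force: 39.4
device end [494. 231.  48.] far [610. 376.  51.]
{'clock': 4.1, 'qpos': [-0.085, 0.198, 1.969, 0.002, 0.973, -0.331], 'eef_pos': [486.98, -39.539, 199.142], 'tcp_rot': [3.14, -0.001, 1.816], 'contact_force': [0.034, -1.048, -0.036], 'opening': 0.352, 'grasp_force': 39.501}
```

View pics/c7.png

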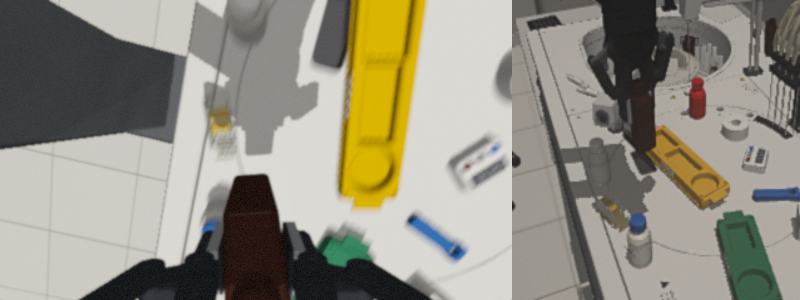

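The squat is held upright with its end toward the camera. Yellow runs from (400,0) to (370,195) with its round pocket near (372,168). I'll refit yellow with this view.

```bash
python3 - <<'E'
from fit import *
W1,W7=load("w1"),load("w7")
a=(W1,mask(W1,"yellow",(230,90)));b=(W7,mask(W7,"yellow",(380,100)))
for V in([a],[b],[a,b]):
    p,c=fit("yellow",V,[596,70,.25]); print(p.round(3).tolist(),round(c,3))
s=r.sense(); t=s["eef_pos"]; R=Rn.from_euler('xyz',s["tcp_rot"]).as_matrix()
cs,sn=np.cos(p[2]),np.sin(p[2])
for n,y in(("squat",72),("cuv",-8),("round",-80)):
    q=np.array([p[0]-sn*y,p[1]+cs*y]); print(n,q.round(1),"tool shift",(R.T@np.array([q[0]-t[0],q[1]-t[1],0])).round(1)[:2])
# check pocket rim: squat pocket corners and round centre into w7/w1
for f in (W1,W7): print(proj(f,[[p[0]+sn*80,p[1]-cs*80,24]]).round(1))
E
```

```text
[595.948, 70.281, 0.246] 0.038
[596.13, 75.788, 0.261] 0.063
[595.65, 72.285, 0.244] 0.056
squat [578.2 142.1] tool shift [154.1 132.6]
cuv [597.6  64.5] tool shift [ 74.1 132.6]
round [615.   -5.3] tool shift [  2.1 132.5]
[[248.2 172.2]]
[[371.6 171.3]]
```

```bash
python3 -m inch '[[0.01,0.045,0.01,0,0,0,1],[0.01,0.045,0.01,0,0,0,1],[0,0.040,0.01,0,0,0,1],[0,0,0,0,0,0,1],[0,0,0,0,0,0,1]]' 40 && python3 - <<'E'
from fit import *
W8=grab("wrist","w8"); state()
W1=load("w1")
m=mask(W8,"yellow",proj(W8,[[600,60,24]])[0]); b=(W8,m); a=(W1,mask(W1,"yellow",(230,90)))
for V in([b],[a,b]):
    p,c=fit("yellow",V,[596,70,.25]); print(p.round(3).tolist(),round(c,3))
E
```

```text
clock: 4.6
eef_pos: [607.6, 6.0, 167.9]
tcp_rot: [-3.14, -0.0, 1.812]
contact_force: [-0.5, 0.1, -1.2]
opening: 0.356
grasp_force: 39.6
{'clock': 4.65, 'qpos': [0.007, 0.411, 1.743, -0.0, 0.989, -0.234], 'eef_pos': [606.954, 5.674, 168.234], 'tcp_rot': [-3.14, -0.0, 1.812], 'contact_force': [-1.051, 0.141, 0.128], 'opening': 0.356, 'grasp_force': 39.61}
[582.778, 121.681, 0.252] 0.107
[595.584, 71.476, 0.246] 0.108
```

```bash
python3 -m inch '[[0.045,0.002,0,0,0,0,1],[0.045,0.002,0,0,0,0,1],[0.046,0,0,0,0,0,1],[0,0,0.03,0,0,0,1],[0,0,0.025,0,0,0,1],[0,0,0.01,0,0,0,1],[0,0,0,0,0,0,1]]' 40 && python3 - <<'E'
from h import *
state(); D=grab("side","d9");S=grab("scene","s9")
cv2.imwrite("pics/c9.png",np.hstack([cv2.resize(D["img"][100:220,170:290],(400,400)),cv2.resize(S["img"][110:210,180:280],(400,400))]))
E
```

```text
clock: 5.35
eef_pos: [577.8, 138.2, 102.7]
tcp_rot: [-3.139, 0.0, 1.811]
contact_force: [-0.1, 0.9, 0.3]
opening: 0.35
grasp_force: 39.6
{'clock': 5.35, 'qpos': [0.232, 0.479, 1.812, -0.0, 0.853, -0.008], 'eef_pos': [577.832, 138.178, 102.693], 'tcp_rot': [-3.139, 0.0, 1.811], 'contact_force': [-0.077, 0.917, 0.309], 'opening': 0.35, 'grasp_force': 39.623}
```

View pics/c9.png

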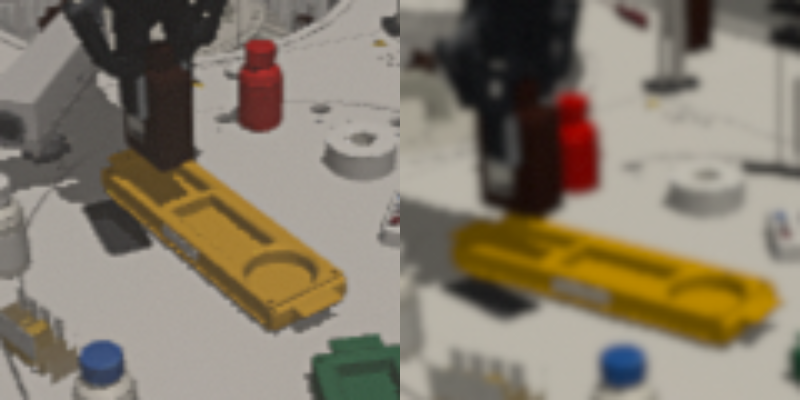

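Both views show the bottle above the far pocket of yellow. I'll lower it in steps and watch the force.

```bash
python3 -m inch '[[0.0015,0,0.014,0,0,0,1],[0,0,0.01,0,0,0,1],[0,0,0.006,0,0,0,1],[0,0,0,0,0,0,1]]' 40 && python3 -m inch '[[0,0,0.003,0,0,0,1],[0,0,0.002,0,0,0,1],[0,0,0,0,0,0,1]]' 40
```

```text
clock: 5.85
eef_pos: [578.0, 140.3, 72.0]
tcp_rot: [-3.139, 0.0, 1.812]
contact_force: [-0.2, 0.9, -0.5]
opening: 0.355
grasp_force: 39.6
clock: 6.15
eef_pos: [578.8, 140.6, 68.2]
tcp_rot: [-3.141, 0.0, 1.812]
contact_force: [0.6, -0.1, -1.0]
opening: 0.348
grasp_force: 39.6
```

```bash
python3 -m inch '[[0,0,0.002,0,0,0,1],[0,0,0.001,0,0,0,1],[0,0,0,0,0,0,1]]' 40 && python3 -m inch '[[0,0,0.001,0,0,0,1],[0,0,0,0,0,0,1]]' 40
```

```text
clock: 6.45
eef_pos: [578.8, 140.5, 65.2]
tcp_rot: [-3.141, -0.0, 1.812]
contact_force: [0.6, 0.0, -0.7]
opening: 0.354
grasp_force: 39.6
clock: 6.65
eef_pos: [578.9, 140.6, 64.9]
tcp_rot: [3.141, -0.0, 1.812]
contact_force: [-2.7, -0.1, 5.7]
opening: 0.353
grasp_force: 40.3
```

```bash
python3 -m inch '[[0,0,0,0,0,0,0.1],[0,0,0,0,0,0,-0.2],[0,0,0,0,0,0,-0.2],[0,0,-0.02,0,0,0,-0.2],[0,0,-0.045,0,0,0,-0.4],[0,0,-0.045,0,0,0,-1],[0,0,-0.03,0,0,0,-1]]' 40 && python3 -m inch '[[-0.03,-0.035,0,0,0,0,-1],[-0.03,-0.035,0,0,0,0,-1],[-0.03,-0.035,0,0,0,0,-1],[-0.03,-0.035,0,0,0,0,-1],[0,0,0,0,0,0,-1],[0,0,0,0,0,0,-1]]' 40 && python3 - <<'E'
from h import *
W=grab("wrist","w10");D=grab("side","d10");state()
cv2.imwrite("pics/c10.png",np.hstack([W["img"][:300],cv2.resize(D["img"][90:210,160:280],(288,300))]))
E
```

```text
clock: 7.35
eef_pos: [579.7, 140.8, 207.3]
tcp_rot: [3.139, 0.0, 1.812]
contact_force: [0.5, 1.2, 0.3]
opening: 0.995
grasp_force: 0.0
clock: 7.95
eef_pos: [471.4, -10.0, 204.6]
tcp_rot: [3.141, 0.0, 1.81]
contact_force: [0.1, -0.1, -0.3]
opening: 1.003
grasp_force: 0.0
{'clock': 8.05, 'qpos': [-0.022, 0.167, 1.995, 0.0, 0.979, -0.263], 'eef_pos': [472.384, -8.956, 204.544], 'tcp_rot': [3.14, 0.0, 1.812], 'contact_force': [0.158, 0.266, 0.004], 'opening': 1.003, 'grasp_force': 0.0}
```

View pics/c10.png

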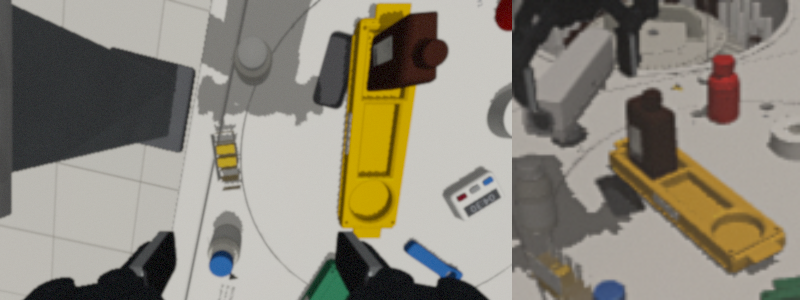

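The squat stands seated in yellow's far pocket and yellow has not moved. In the wrist view: cuvettes (227,157), white cap (252,54), blue cap (221,263). Next I locate these and hover over the cuvettes.

```bash
python3 - <<'E'
from fit import *
W=load("w10"); W1=load("w1")
for n,u,v,z in(("cuv",227.5,157,40),("cuvtop end",225,127,45),("cuv bot end",231,188,45),("white",252,54,76),("blue",221,263,76)): print(n,ray(W,u,v,z).round(1))
h,s,v=[c.astype(int) for c in cv2.split(cv2.cvtColor(W["img"],cv2.COLOR_BGR2HSV))]
m=np.zeros((384,512),np.uint8); m[115:200,205:250]=((h>15)&(h<35)&(s>100)&(v>80))[115:200,205:250]
ys,xs=np.nonzero(m); print("straw",cv2.minAreaRect(np.c_[xs,ys].astype(np.float32)),len(xs))
b=(W,mask(W,"bcap",(221,263))); print(fit("bcap",[b],[455,-107,0],False))
p=fit("yellow",[(W,mask(W,"yellow",(370,150)))],[596,70,.25]); print(p)
E
```

```text
cuv [436.4   6.2  40. ]
cuvtop end [427.7  37.2  45. ]
cuv bot end [447.7 -25.7  45. ]
white [440.7 105.1  76. ]
blue [ 455.8 -100.7   76. ]
straw ((226.5308074951172, 161.2461700439453), (35.101829528808594, 19.597488403320312), 82.87498474121094) 449
(array([ 4.55841778e+02, -1.06652652e+02,  1.31854182e-01]), np.float64(0.27725231680519735))
(array([5.95968336e+02, 6.87950781e+01, 2.49102621e-01]), np.float64(0.2622103164049273))
```

```bash
python3 -m inch '[[0.012,-0.016,0.027,0,0,0,-1],[0.011,-0.015,0.027,0,0,0,-1],[0,0,0,0,0,-5,-1],[0,0,0,0,0,0,-1],[0,0,0,0,0,0,-1]]' 40 && python3 - <<'E'
from h import *
W=grab("wrist","w11");state()
print(proj(W,[[437,6,47],[440.7,105,76]]).round())
cv2.imwrite("pics/c11.png",cv2.resize(W["img"][0:260,130:400],None,fx=2.3,fy=2.3,interpolation=cv2.INTER_CUBIC))
E
```

```text
clock: 8.55
eef_pos: [437.1, 6.2, 150.6]
tcp_rot: [3.141, 0.0, 1.898]
contact_force: [0.4, -0.1, 0.5]
opening: 1.001
grasp_force: 0.0
{'clock': 8.6, 'qpos': [0.01, 0.194, 2.112, 0.0, 0.834, -0.317], 'eef_pos': [437.178, 6.062, 150.734], 'tcp_rot': [3.14, 0.0, 1.898], 'contact_force': [-0.695, 0.774, 0.367], 'opening': 1.001, 'grasp_force': 0.0}
[[255. 194.]
 [305.  79.]]
```

View pics/c11.png

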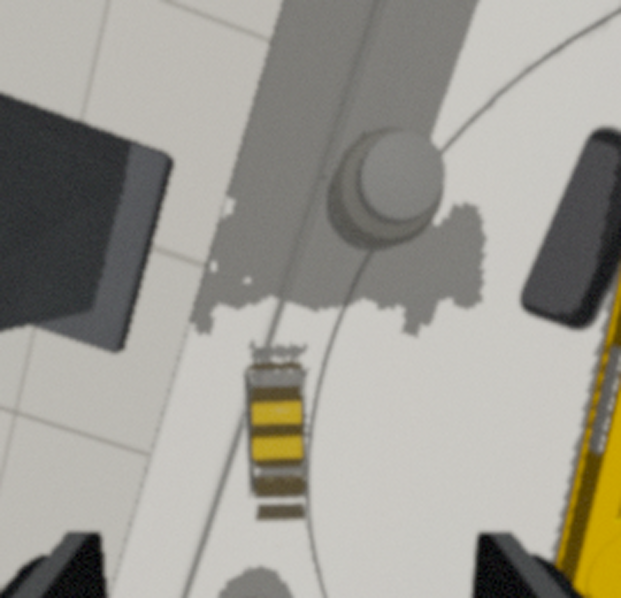

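The pack's outline runs (250-305, 345-520) in the crop, parallel to the tool and about 3 mm to its -y side. The white cap at (402,175) confirms the white bottle at about (441,107). Descending and gripping the pack.

```bash
python3 -m inch '[[0.003,-0.003,0.040,0,0,0,-1],[0,0,0.040,0,0,0,-1],[0,0,0.025,0,0,0,-1],[0,0,0.009,0,0,0,-1],[0,0,0,0,0,0,-1],[0,0,0,0,0,0,0.2]]' 30 && python3 -m inch '[[0,0,0,0,0,0,1],[0,0,0,0,0,0,1],[0,0,0,0,0,0,1],[0,0,0,0,0,0,1],[0,0,0,0,0,0,1],[0,0,0,0,0,0,1]]' 30
```

```text
clock: 9.2
eef_pos: [433.1, 7.5, 37.2]
tcp_rot: [3.14, 0.0, 1.898]
contact_force: [0.7, 0.4, 1.1]
opening: 0.858
grasp_force: 0.0
clock: 9.8
eef_pos: [432.6, 7.5, 37.1]
tcp_rot: [3.14, 0.0, 1.899]
contact_force: [-0.5, -0.2, 9.1]
opening: 0.3
grasp_force: 29.8
```

```bash
python3 -m inch '[[0,0,-0.03,0,0,0,1],[0,0,-0.045,0,0,0,1],[0,0.044,-0.01,0,0,0,1],[0,0.044,0,0,0,0,1],[0,0.044,0,0,0,0,1],[-0.001,0.042,0,0,0,4.6,1],[0,0,0.02,0,0,0,1],[0,0,0,0,0,0,1]]' 30 && python3 - <<'E'
from h import *
import time
s=r.sense(); t=s["eef_pos"]; R=Rn.from_euler('xyz',s["tcp_rot"]).as_matrix()
print((R.T@np.array([597.9-t[0],62.5-t[1],0])).round(1)); state()
E
```

```text
clock: 10.6
eef_pos: [596.1, 62.8, 99.3]
tcp_rot: [-3.138, -0.0, 1.819]
contact_force: [-0.5, -0.8, -0.2]
opening: 0.3
grasp_force: 30.0
[-0.7  1.7 -0. ]
{'clock': 10.6, 'qpos': [0.102, 0.491, 1.801, -0.0, 0.854, -0.146], 'eef_pos': [596.118, 62.761, 99.309], 'tcp_rot': [-3.138, -0.0, 1.819], 'contact_force': [-0.533, -0.787, -0.185], 'opening': 0.3, 'grasp_force': 29.988}
```

```bash
python3 -m inch '[[0,0.001,0.02,0,0,0,1],[0,0,0.012,0,0,0,1],[0,0,0,0,0,0,1]]' 30 && python3 -m inch '[[0,0,0.007,0,0,0,1],[0,0,0.004,0,0,0,1],[0,0,0,0,0,0,1]]' 30 && python3 -m inch '[[0,0,0.005,0,0,0,1],[0,0,0,0,0,0,1]]' 30
```

```text
clock: 10.9
eef_pos: [596.1, 62.4, 68.0]
tcp_rot: [-3.138, -0.001, 1.819]
contact_force: [0.2, 0.4, 0.3]
opening: 0.3
grasp_force: 30.0
clock: 11.2
eef_pos: [598.5, 63.1, 59.0]
tcp_rot: [3.14, -0.0, 1.818]
contact_force: [0.4, 0.6, 2.1]
opening: 0.302
grasp_force: 30.7
clock: 11.4
eef_pos: [599.3, 63.5, 54.5]
tcp_rot: [3.139, -0.0, 1.819]
contact_force: [0.2, 3.1, 5.8]
opening: 0.297
grasp_force: 32.5
```

Force begins at the rim, so I raise it and look.

```bash
python3 -m inch '[[0,0,-0.010,0,0,0,1],[0,0,-0.006,0,0,0,1],[0,0,0,0,0,0,1]]' 30 && python3 - <<'E'
from h import *
state(); D=grab("side","d12");S=grab("scene","s12")
cv2.imwrite("pics/c12.png",np.hstack([cv2.resize(D["img"][125:205,195:275],(400,400),interpolation=cv2.INTER_CUBIC),cv2.resize(S["img"][140:205,205:285],(400,400),interpolation=cv2.INTER_CUBIC)]))
E
```

```text
clock: 11.7
eef_pos: [598.9, 62.8, 70.6]
tcp_rot: [3.14, 0.0, 1.819]
contact_force: [-0.1, -1.0, -0.8]
opening: 0.298
grasp_force: 31.5
{'clock': 11.7, 'qpos': [0.102, 0.533, 1.811, -0.0, 0.796, -0.146], 'eef_pos': [598.865, 62.781, 70.649], 'tcp_rot': [3.14, 0.0, 1.819], 'contact_force': [-0.109, -0.975, -0.811], 'opening': 0.298, 'grasp_force': 31.532}
```

View pics/c12.png

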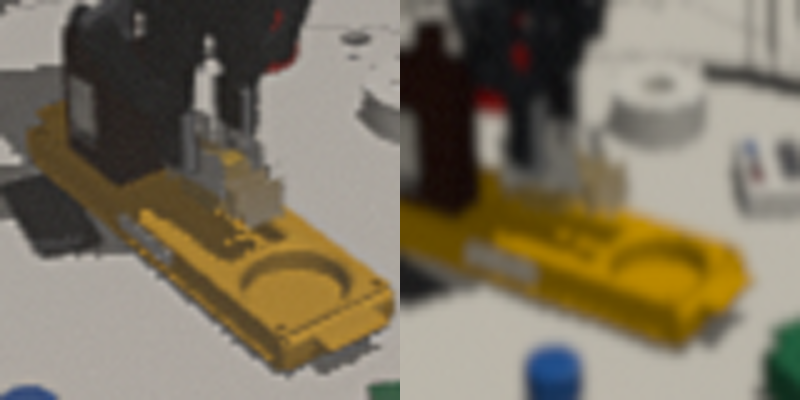

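The side view shows the pack still gripped above its pocket, its near-bottom corner about (283,212) and left end about (182,165) in the crop. I'll compare that with the model for different offsets along the jaw.

```bash
python3 - <<'E'
from fit import *
D,S=load("d12"),load("s12"); p=np.array([598.9,62.8]); yaw=1.819-np.pi/2
ax=np.array([-np.sin(yaw),np.cos(yaw)])
c,s=np.cos(yaw),np.sin(yaw)
def pts(a,q):
    R=np.array([[c,-s],[s,c]]); q=np.array(q,float); xy=q[:,:2]@R.T+p+a*ax; return np.c_[xy,q[:,2]]
Q=[(13,-35,33.5),(-13,-35,33.5),(-13,35,33.5),(13,-35,80.5),(-13,35,80.5)]
for a in(-10,-5,0,5): 
    print(a,"D",((proj(D,pts(a,Q))-[195,125])*5).round().tolist(),"S",((proj(S,pts(a,Q))-[205,140])*[5,400/65]+[400,0]).round().tolist())
for y in(-80,):
  for nm,f,o,k in(("D",D,[195,125],[5,5]),):
    for P in ([595.9,70.3,.247],):
        q=np.array([[P[0]-np.sin(P[2])*y,P[1]+np.cos(P[2])*y,24]]); print("round centre",(proj(f,q)-o)*k)
        q=np.array([[P[0]-np.sin(P[2])*y+np.cos(P[2])*x,P[1]+np.cos(P[2])*y+np.sin(P[2])*x,24] for x,y in((19,-49),(-19,-49),(-19,33),(33,-111),(-33,-111))]); print("pocket/corners",((proj(f,q)-o)*k).round().tolist())
E
```

```text
-10 D [[282.0, 222.0], [240.0, 242.0], [157.0, 178.0], [282.0, 141.0], [153.0, 97.0]] S [[625.0, 212.0], [599.0, 234.0], [492.0, 199.0], [623.0, 114.0], [488.0, 103.0]]
-5 D [[276.0, 218.0], [233.0, 237.0], [151.0, 173.0], [276.0, 136.0], [147.0, 93.0]] S [[617.0, 209.0], [591.0, 232.0], [485.0, 197.0], [615.0, 112.0], [481.0, 100.0]]
0 D [[270.0, 213.0], [227.0, 232.0], [145.0, 169.0], [269.0, 132.0], [141.0, 89.0]] S [[609.0, 207.0], [583.0, 229.0], [478.0, 195.0], [607.0, 110.0], [473.0, 98.0]]
5 D [[264.0, 209.0], [221.0, 227.0], [140.0, 165.0], [263.0, 127.0], [135.0, 85.0]] S [[602.0, 204.0], [575.0, 227.0], [470.0, 192.0], [600.0, 107.0], [466.0, 96.0]]
round centre [[293.41204479 274.86692095]]
pocket/corners [[285.0, 231.0], [223.0, 259.0], [128.0, 184.0], [388.0, 280.0], [278.0, 333.0]]
```

```bash
python3 - <<'E'
from fit import *
W=load("w11"); im=W["img"].astype(int)
for v in range(136,250,2):
    row=im[v:v+2].mean(0).mean(1)
    print(v,"".join("%4d"%x for x in row[232:272:2]))
for z in(0,47):
  for y in(-35,35):
    t=np.array([437.2,6.06]); yaw=1.898-np.pi/2; print(z,y,proj(W,[[t[0]-np.sin(yaw)*y,t[1]+np.cos(yaw)*y,z]]).round(1))
E
```

```text
136  196 198 197 197 196 198 196 193 171 131 167 196 199 198 197 197 198 193 194 198
138  197 197 197 197 197 197 196 188 156 137 182 198 199 199 198 198 199 199 197 198
140  196 197 197 197 197 197 195 182 141 150 193 198 199 199 199 199 197 198 199 198
142  197 197 197 196 198 197 192 173 133 169 196 198 199 198 198 197 198 198 198 199
144  197 197 198 197 197 195 188 158 133 181 198 199 198 198 197 198 198 198 198 197
146  198 198 197 195 190 194 183 144 149 191 198 199 197 198 197 198 199 198 198 198
148  198 197 196 179 165 189 173 132 163 181 188 194 181 188 193 184 196 198 199 199
150  198 197 195 167 144 158 142 125 147 143 143 159 144 139 158 154 190 199 196 196
152  198 197 197 182 136 117 116 117 124 126 124 128 126 126 136 166 197 197 197 190
154  196 196 197 183 131 122 120 120 146 151 141 147 140 136 171 193 199 197 197 180
156  197 197 196 186 139 132 116 117 145 164 157 143 127 142 173 196 198 198 196 162
158  197 197 189 153 104  91  84  85  90 103 103  98  92  97 124 183 193 198 195 149
160  197 195 166 134 116  99 102 105 108 128 112 118 134 114 115 148 180 198 188
[... 3132 characters left out ...]
7 175 166 197 199
236  199 198 198 198 200 199 199 199 198 196 197 198 198 198 199 197 179 156 196 198
238  197 198 198 198 199 199 199 199 199 198 199 200 199 198 199 197 183 152 193 199
240  199 199 198 198 199 199 199 199 199 199 199 199 199 199 198 198 192 151 188 199
242  198 198 198 199 199 199 199 199 200 199 199 198 199 199 198 198 193 151 181 199
244  198 198 197 195 196 190 192 196 198 198 198 198 199 199 199 198 197 172 169 196
246  199 196 181 163 164 149 149 168 184 192 198 199 199 198 198 198 198 184 154 192
248  195 181 142 129 127 124 124 127 136 162 195 198 199 199 199 198 199 188 151 187
0 -35 [[255.1 212.5]]
0 35 [[255.1 148.6]]
47 -35 [[255.1 230.2]]
47 35 [[255.  155.2]]
```

The profile puts the pack centred within about 2 mm before gripping. The soft rim contact has probably tilted it in the pads. The safe mend is to set it flat on the clear table at about (510,0), look, and regrasp.

```bash
python3 -m inch '[[0,0,-0.04,0,0,0,1],[-0.01,-0.035,0,0,0,0,1],[-0.015,-0.035,0,0,0,0,1],[-0.014,-0.032,0,0,0,0,1],[0,0,0.03,0,0,0,1],[0,0,0.025,0,0,0,1],[0,0,0,0,0,0,1]]' 30 && python3 - <<'E'
from h import *
state(); D=grab("side","d13");W=grab("wrist","w13");S=grab("scene","s13")
from fit import *
p=np.array(r.sense()["eef_pos"]); yaw=r.sense()["tcp_rot"][2]-np.pi/2; R=Rn.from_euler('z',yaw).as_matrix()
for n,f in(("D",D),("S",S),("W",W)):
    q=proj(f,np.array([(13,-35,-37),(-13,-35,-37),(-13,35,-37),(13,35,-37),(13,-35,10),(-13,-35,10),(-13,35,10)])@R.T+p); print(n,q.round().tolist())
E
```

```text
clock: 12.5
eef_pos: [506.4, -0.3, 51.9]
tcp_rot: [-3.137, -0.001, 1.818]
contact_force: [0.2, 0.4, -0.3]
opening: 0.298
grasp_force: 31.5
{'clock': 12.5, 'qpos': [-0.003, 0.457, 2.023, -0.0, 0.666, -0.251], 'eef_pos': [506.399, -0.256, 51.9], 'tcp_rot': [-3.137, -0.001, 1.818], 'contact_force': [0.235, 0.351, -0.265], 'opening': 0.298, 'grasp_force': 31.529}
D [[224.0, 197.0], [214.0, 201.0], [198.0, 186.0], [207.0, 182.0], [223.0, 180.0], [213.0, 184.0], [196.0, 170.0]]
S [[238.0, 198.0], [232.0, 202.0], [210.0, 195.0], [216.0, 191.0], [237.0, 181.0], [231.0, 185.0], [208.0, 179.0]]
W [[277.0, 272.0], [239.0, 272.0], [237.0, 171.0], [279.0, 171.0], [283.0, 323.0], [233.0, 323.0], [229.0, 193.0]]
```

```bash
python3 -m inch '[[0,0,0.008,0,0,0,1],[0,0,0.004,0,0,0,1],[0,0,0,0,0,0,1]]' 20 && python3 -m inch '[[0,0,0.002,0,0,0,1],[0,0,0,0,0,0,1]]' 20 && python3 -m inch '[[0,0,0.001,0,0,0,1],[0,0,0,0,0,0,1]]' 20
```

```text
clock: 12.95
eef_pos: [508.6, 0.1, 42.0]
tcp_rot: [-3.141, -0.0, 1.819]
contact_force: [0.6, -0.3, 0.4]
opening: 0.296
grasp_force: 31.5
clock: 13.15
eef_pos: [508.8, -0.0, 40.2]
tcp_rot: [-3.142, -0.0, 1.819]
contact_force: [-0.2, -0.2, 0.5]
opening: 0.295
grasp_force: 31.5
clock: 13.35
eef_pos: [508.8, 0.0, 39.3]
tcp_rot: [3.142, 0.0, 1.819]
contact_force: [0.0, 0.2, -0.5]
opening: 0.296
grasp_force: 31.5
```

```bash
python3 -m inch '[[0,0,0.001,0,0,0,1],[0,0,0,0,0,0,1]]' 20 && python3 -m inch '[[0,0,0.001,0,0,0,1],[0,0,0,0,0,0,1]]' 20 && python3 -m inch '[[0,0,0.001,0,0,0,1],[0,0,0,0,0,0,1]]' 20 | tail -3
```

```text
clock: 13.55
eef_pos: [508.9, -0.1, 38.5]
tcp_rot: [3.141, 0.0, 1.819]
contact_force: [-0.1, -0.2, 3.0]
opening: 0.299
grasp_force: 32.0
clock: 13.75
eef_pos: [509.1, -0.2, 38.1]
tcp_rot: [3.141, 0.0, 1.819]
contact_force: [-3.6, -1.9, 13.4]
opening: 0.299
grasp_force: 33.5
contact_force: [-4.6, -4.0, 20.1]
opening: 0.3
grasp_force: 34.6
```

```bash
python3 -m inch '[[0,0,0,0,0,0,0.2],[0,0,0,0,0,0,-0.2],[0,0,-0.01,0,0,0,-0.5],[0,0,-0.05,0,0,0,-1],[0,0,-0.045,0,0,0,-1],[0,0,-0.006,0,0,0,-1],[0,0,0,0,0,0,-1],[0,0,0,0,0,0,-1]]' 30 | head -3 && python3 - <<'E'
from fit import *
W=grab("wrist","w14"); grab("side","d14"); grab("scene","s14"); s=r.sense(); im=W["img"].astype(int); state()
t=np.array(s["eef_pos"]); yaw=s["tcp_rot"][2]-np.pi/2
for z in(0,47):
  for y in(-35,35): print(z,y,proj(W,[[t[0]-np.sin(yaw)*y,t[1]+np.cos(yaw)*y,z]]).round(1))
for v in range(140,250,2):
    row=im[v:v+2].mean(0).mean(1); print(v,"".join("%4d"%x for x in row[232:280:3]))
E
```

```text
clock: 14.75
eef_pos: [508.1, 0.0, 146.7]
tcp_rot: [-3.141, -0.0, 1.819]
{'clock': 14.9, 'qpos': [-0.003, 0.303, 1.971, 0.0, 0.869, -0.251], 'eef_pos': [507.738, -0.015, 145.872], 'tcp_rot': [-3.139, -0.001, 1.819], 'contact_force': [0.647, -0.357, 0.241], 'opening': 0.997, 'grasp_force': 0.0}
0 -35 [[255.1 213.7]]
0 35 [[255.  148.9]]
47 -35 [[254.9 231.8]]
47 35 [[254.8 155.7]]
140  196 194 196 195 195 196 195 195 196 195 196 195 195 196 194 195
142  196 195 196 195 196 196 195 194 194 195 196 195 195 195 195 195
144  195 194 195 195 195 196 195 194 194 196 195 196 194 195 195 194
146  196 196 195 195 196 195 196 196 196 196 195 195 195 196 196 196
148  195 194 195 195 195 196 195 196 195 195 195 183 193 195 194 196
150  195 196 196 195 195 195 196 195 195 196 195 184 194 195 195 196
152  195 194 195 195 194 196 195 195 195 195 195 194 189 195 196 195
154  195 194 195 195 195 194 195 192 193 195 190 193 162 193 195 195
156  195 195 195 195 195 185 179 175 163 181 161 165 156 195 194 195
158  195 196 195 195 189 156 132 132 127 134 126 128 156 195 196 195
160  196 195 195 195 180 15
[... 2377 characters left out ...]
93 196 194
230  196 195 195 195 194 119  79  80  78  81  80  82 156 195 195 195
232  195 196 196 196 194 145 128 128 129 130 131 132 160 194 194 195
234  195 195 196 196 195 189 188 187 187 188 187 189 176 195 195 196
236  196 196 197 195 195 194 195 196 195 195 195 195 184 194 196 195
238  195 196 195 196 195 196 195 196 195 195 196 195 192 196 195 194
240  195 196 196 195 195 196 196 196 196 195 196 195 195 196 194 195
242  195 195 195 196 197 195 195 195 196 194 195 195 195 195 195 195
244  195 195 195 196 196 196 195 195 195 194 195 194 195 195 195 193
246  196 195 196 195 196 196 195 196 195 196 195 196 195 196 194 195
248  195 196 195 195 195 195 195 195 195 195 196 195 196 195 195 195
```

```bash
python3 - <<'E'
from fit import *
M["cuv"]=[box(-13,13,-35,35,0,47)]
yaw=1.819-np.pi/2; t=np.array([507.9,0.])
R=Rn.from_euler('z',yaw).as_matrix()
V={}
for n in("w14","d14","s14"):
    f=load(n); q=proj(f,M["cuv"][0]@R.T+[*t,0]); lo=(q.min(0)-12).astype(int); hi=(q.max(0)+12).astype(int)
    g=f["img"].astype(int); sub=g[lo[1]:hi[1],lo[0]:hi[0]]; bg=np.median(sub.reshape(-1,3)[sub.reshape(-1,3).sum(1)>np.percentile(sub.sum(2),60)],axis=0)
    k=np.abs(sub-bg).max(2); m=np.zeros((384,512),np.uint8); m[lo[1]:hi[1],lo[0]:hi[0]]=k>30
    m=cv2.morphologyEx(m,cv2.MORPH_CLOSE,np.ones((3,3))); nn,l,st,_=cv2.connectedComponentsWithStats(m); i=1+st[1:,4].argmax(); m=(l==i).astype(np.uint8)
    V[n]=(f,m); print(n,"mask bbox",st[i].tolist(),"pred bbox",q.min(0).round(),q.max(0).round())
    p,c=fit("cuv",[V[n]],[*t,yaw]); print(p.round(2),round(c,3),"a=",((p[:2]-t)@[-np.sin(yaw),np.cos(yaw)]).round(1))
    if n!="w14":
        for v in range(lo[1],hi[1]): print("".join("#" if x else "." for x in m[v,lo[0]:hi[0]])," ","".join("%x"%min(15,x//12) for x in k[v-lo[1]]))
p,c=fit("cuv",list(V.values()),[*t,yaw]); print(p.round(2),round(c,3))
E
```

```text
w14 mask bbox [244, 155, 27, 79, 1926] pred bbox [240. 149.] [270. 232.]
[ 5.1159e+02 -5.5500e+00  2.7000e-01] 0.229 a= -6.3
d14 mask bbox [184, 160, 51, 49, 1719] pred bbox [196. 172.] [224. 207.]
[502.82  59.7    1.  ] 0.596 a= 59.1Traceback (most recent call last):
  File "<stdin>", line 14, in <module>
  File "<stdin>", line 14, in <genexpr>
TypeError: %x format: an integer is required, not numpy.float64
```

```bash
python3 - <<'E'
from fit import *
B=box(-13,13,-35,35,0,47); yaw=1.819-np.pi/2; R=Rn.from_euler('z',yaw).as_matrix()
for n in("d14","s14"):
    f=load(n); 
    for a in(0,-6): 
        q=proj(f,B@R.T+[507.9-np.sin(yaw)*a,np.cos(yaw)*a,0]); print(n,a,[tuple(x) for x in q.round(1)])
    lo=(q.min(0)-6).astype(int); hi=(q.max(0)+6).astype(int); print("origin",lo)
    for v in range(lo[1],hi[1]): print(v,"".join("%3d"%x for x in f["img"][v,lo[0]:hi[0]].mean(1)//2.56))
E
```

```text
d14 0 [(np.float64(214.1), np.float64(207.3)), (np.float64(212.8), np.float64(191.1)), (np.float64(198.1), np.float64(192.2)), (np.float64(196.3), np.float64(176.3)), (np.float64(223.6), np.float64(202.8)), (np.float64(222.6), np.float64(186.7)), (np.float64(207.3), np.float64(188.1)), (np.float64(205.8), np.float64(172.3))]
d14 -6 [(np.float64(215.6), np.float64(208.6)), (np.float64(214.3), np.float64(192.4)), (np.float64(199.4), np.float64(193.4)), (np.float64(197.6), np.float64(177.5)), (np.float64(225.0), np.float64(204.1)), (np.float64(224.1), np.float64(188.0)), (np.float64(208.6), np.float64(189.3)), (np.float64(207.2), np.float64(173.5))]
origin [191 167]
167  34 35 35 34 35 34 23 17 22 23 24 24 24 24 20 17 16 17 18 16 17 27 33 28 25 25 25 26 28 28 25 24 26 25 27 39 44 45 46 45
168  34 35 35 35 35 35 29 19 21 23 24 23 23 24 23 20 17 17 17 16 17 22 29 30 27 26 24 28 35 34 29 26 26 25 26 40 43 44 45 45
169  34 35 34 35 35 35 34 24 17 21 24 23 23 24 24 23 19 18 18 17 16 17 23 32 31 28 25 27 34 34 31 28 25 25 27 31 41 43 45 45
170  33 35 34 34 35 35 35 29 21 16 22 24 24 24 24 24 
[... 10538 characters left out ...]
 70 67 59 52 53 56 59 61 62 63 65 68 70 70 70 67 64 60 59 63
210  65 66 67 68 69 69 69 69 70 70 70 70 70 70 70 70 70 70 70 70 70 69 66 56 47 48 53 58 60 62 64 66 66 67 67 66 63 60 57 56 60
211  67 66 66 66 66 67 67 68 69 69 69 70 70 70 70 70 70 70 70 70 70 69 65 55 45 44 49 52 55 57 60 61 61 60 60 61 59 57 54 54 58
212  69 68 68 67 66 65 66 65 66 67 68 69 69 69 69 69 70 70 70 70 70 69 65 55 44 42 47 50 52 54 56 57 58 57 58 57 56 53 50 50 55
213  70 70 69 69 68 67 66 66 65 66 67 67 67 67 68 68 69 69 69 70 69 69 65 54 42 39 43 47 49 51 53 55 55 55 55 54 52 49 46 47 54
214  70 70 70 70 70 70 69 68 68 68 68 66 65 66 66 66 66 66 66 68 68 68 64 53 40 36 38 42 44 47 49 51 52 51 51 50 48 46 45 47 54
```

The wrist and fixed views agree that the pack sits 7-10 mm towards -y of the jaw centre (its +y end is clear and low). I'll regrasp 8 mm further along -x of the tool.

```bash
python3 -m inch '[[-0.008,0,0.040,0,0,0,-1],[0,0,0.040,0,0,0,-1],[0,0,0.020,0,0,0,-1],[0,0,0.008,0,0,0,-1],[0,0,0,0,0,0,-1],[0,0,0,0,0,0,0.2]]' 30 | head -2 && python3 -m inch '[[0,0,0,0,0,0,1],[0,0,0,0,0,0,1],[0,0,0,0,0,0,1],[0,0,0,0,0,0,1],[0,0,0,0,0,0,1],[0,0,0,0,0,0,1]]' 30 && python3 -m inch '[[0,0,-0.03,0,0,0,1],[0,0,-0.03,0,0,0,1],[0.022,0.034,0,0,0,0,1],[0.022,0.034,0,0,0,0,1],[0.006,0.034,0,0,0,0,1],[0,0,0,0,0,0,1],[0,0,0,0,0,0,1]]' 30 | head -2 && python3 - <<'E'
from h import *
s=r.sense(); t=s["eef_pos"]; R=Rn.from_euler('xyz',s["tcp_rot"]).as_matrix()
print((R.T@np.array([597.9-t[0],62.5-t[1],0])).round(1))
E
```

```text
clock: 15.5
eef_pos: [511.2, -7.7, 39.7]
clock: 16.1
eef_pos: [511.3, -7.8, 40.1]
tcp_rot: [3.14, 0.0, 1.819]
contact_force: [-0.7, -0.4, 6.9]
opening: 0.301
grasp_force: 30.7
clock: 16.8
eef_pos: [597.2, 66.0, 99.1]
[-3.5 -0.2  0. ]
```

```bash
python3 -m inch '[[-0.003,0,0.02,0,0,0,1],[0,0,0.013,0,0,0,1],[0,0,0,0,0,0,1]]' 30 && python3 -m inch '[[0,0,0.006,0,0,0,1],[0,0,0,0,0,0,1],[0,0,0,0,0,0,1]]' 30 && python3 -m inch '[[0,0,0.004,0,0,0,1],[0,0,0,0,0,0,1]]' 30
```

```text
clock: 17.1
eef_pos: [596.0, 62.1, 64.5]
tcp_rot: [-3.138, -0.0, 1.818]
contact_force: [-0.4, -1.0, -0.4]
opening: 0.295
grasp_force: 29.8
clock: 17.4
eef_pos: [598.1, 63.0, 61.0]
tcp_rot: [3.141, -0.0, 1.818]
contact_force: [-2.1, 2.2, 4.8]
opening: 0.298
grasp_force: 31.0
clock: 17.6
eef_pos: [598.5, 63.6, 57.4]
tcp_rot: [3.14, -0.001, 1.818]
contact_force: [-2.3, 5.1, 8.3]
opening: 0.302
grasp_force: 32.4
```

Contact is still at the -y rim, so I'll raise, shift 5 mm towards +y and retry.

```bash
python3 -m inch '[[0,0,-0.006,0,0,0,1],[0,0,-0.006,0,0,0,1],[0.005,0,0,0,0,0,1],[0,0,0,0,0,0,1]]' 30 | head -5 && python3 -m inch '[[0,0,0.006,0,0,0,1],[0,0,0.003,0,0,0,1],[0,0,0,0,0,0,1],[0,0,0,0,0,0,1]]' 30
```

```text
clock: 18.0
eef_pos: [596.8, 68.0, 68.5]
tcp_rot: [3.141, -0.0, 1.819]
contact_force: [-0.9, -0.1, -0.4]
opening: 0.297
clock: 18.4
eef_pos: [596.7, 67.6, 58.8]
tcp_rot: [-3.141, -0.0, 1.819]
contact_force: [0.6, 0.5, 0.6]
opening: 0.3
grasp_force: 31.2
```

```bash
python3 -m inch '[[0,0,0.004,0,0,0,1],[0,0,0,0,0,0,1]]' 30 | sed -n '2p;4p' && python3 -m inch '[[0,0,0.002,0,0,0,1],[0,0,0,0,0,0,1]]' 30| sed -n '2p;4p' && python3 -m inch '[[0,0,0.001,0,0,0,1],[0,0,0,0,0,0,1]]' 30| sed -n '2p;4p'
```

```text
eef_pos: [596.6, 67.6, 54.8]
contact_force: [0.2, -0.1, -0.4]
eef_pos: [596.7, 67.7, 53.1]
contact_force: [-1.3, -0.2, -0.6]
eef_pos: [596.8, 67.7, 52.2]
contact_force: [-0.6, 0.1, -0.5]
```

```bash
python3 -m inch '[[0,0,0.001,0,0,0,1],[0,0,0,0,0,0,1]]' 30 | sed -n '2p;4p' && python3 -m inch '[[0,0,0.001,0,0,0,1],[0,0,0,0,0,0,1]]' 30| sed -n '2p;4p'
```

```text
eef_pos: [597.0, 67.7, 51.7]
contact_force: [-0.8, -1.3, 5.2]
eef_pos: [597.2, 67.4, 51.4]
contact_force: [-3.1, -1.8, 11.2]
```

```bash
python3 -m inch '[[0,0,-0.0005,0,0,0,0.2],[0,0,0,0,0,0,-0.1],[0,0,0,0,0,0,-0.1],[0,0,-0.02,0,0,0,-0.2],[0,0,-0.045,0,0,0,-0.4],[0,0,-0.045,0,0,0,-1],[-0.03,-0.03,-0.04,0,0,0,-1],[-0.04,-0.03,0,0,0,0,-1]]' 30 | head -3 && python3 -m inch '[[-0.04,0,0,0,0,0,-1],[0,0,0,0,0,0,-1],[0,0,0,0,0,0,-1]]' && python3 - <<'E'
from fit import *
W=grab("wrist","w15"); D=grab("side","d15"); S=grab("scene","s15")
m=mask(W,"yellow",proj(W,[[615,-8,24]])[0]); ys,xs=np.nonzero(m); print(xs.min(),xs.max(),ys.min(),ys.max(),m.sum())
for p in([596,70.3,.247],[595,74,.247]):
    c,s=np.cos(p[2]),np.sin(p[2]); Y=lambda x,y,z=24:[p[0]+c*x-s*y,p[1]+s*x+c*y,z]
    print(proj(W,[Y(0,-80),Y(33,-111),Y(-33,-111),Y(0,-130,16),Y(-33,0)]).round(1).tolist())
E
```

```text
clock: 20.2
eef_pos: [561.9, -9.0, 200.0]
tcp_rot: [3.133, 0.002, 1.822]
clock: 20.5
eef_pos: [568.7, -49.2, 195.0]
tcp_rot: [-3.142, -0.0, 1.817]
contact_force: [0.3, 0.1, 0.3]
opening: 1.0
grasp_force: 0.0
274 346 0 194 10556
[[305.4, 151.4], [333.1, 178.6], [275.2, 178.7], [302.2, 192.7], [277.1, 73.6]]
[[305.5, 148.0], [333.3, 175.3], [275.2, 175.4], [302.3, 189.6], [277.1, 69.6]]
```

```bash
python3 - <<'E'
from fit import *
W=load("w15"); W1=load("w1"); state()
for n,f,g in(("w15",W,(305,120)),("w1",W1,(230,90))):
    m=mask(f,"yellow",g).copy(); 
    # use only rows showing the near end (round pocket) – edges at y end
    p,c=fit("yellow",[(f,m)],[596,70,.247]); print(n,p.round(3).tolist(),round(c,3))
    # round pocket rim: dark crescent ; lug end row profile at x=0
for p in([596,70.3,.247],):
    c,s=np.cos(p[2]),np.sin(p[2]); Y=lambda x,y,z=24:[p[0]+c*x-s*y,p[1]+s*x+c*y,z]
    for nm,f in(("w15",W),("w1",W1)):
        q=proj(f,[Y(0,y) for y in(-105,-111,-126,-130,-134)]); print(nm)
        for y in range(-136,-44,2):
            u,v=proj(f,[Y(0,y)])[0]; print(y,f["img"][int(round(v)),int(round(u))].tolist(),end=" ")
        print()
# blue & white caps
im=W["img"].astype(int)
print("white pred",proj(W,[[441,107,76]]),"blue pred",proj(W,[[456,-107,76]]))
D=load("d15");S=load("s15")
for nm,f in(("D",D),("S",S)):
    m=mask(f,"bcap",proj(f,[[456,-107,70]])[0]); ys,xs=np.nonzero(m); print(nm,"blue mask c",xs.mean(),ys.mean(),m.sum(),"pred",proj(f,[[456,-107,69]]))
print(fit("bcap",[(f,mask(f,"bcap",proj(f,[[456,-107,70]])[0])) for f in(D,S)],[456,-107,0],False))
E
```

```text
{'clock': 20.65, 'qpos': [-0.086, 0.327, 1.802, 0.0, 1.013, -0.335], 'eef_pos': [568.62, -47.626, 194.739], 'tcp_rot': [-3.141, -0.0, 1.819], 'contact_force': [0.273, 0.884, 0.234], 'opening': 0.999, 'grasp_force': 0.0}
w15 [596.301, 66.82, 0.249] 0.155
w1 [595.921, 70.268, 0.245] 0.038
w15
-136 [174, 179, 181] -134 [175, 179, 182] -132 [161, 174, 180] -130 [122, 163, 180] -128 [0, 150, 185] -126 [0, 150, 185] -124 [0, 151, 185] -122 [0, 151, 186] -120 [0, 150, 184] -118 [0, 149, 184] -116 [0, 142, 177] -114 [0, 144, 177] -112 [0, 145, 178] -110 [0, 131, 166] -108 [0, 105, 132] -106 [0, 70, 93] -104 [0, 73, 100] -102 [0, 100, 126] -100 [0, 143, 175] -98 [0, 151, 185] -96 [0, 152, 187] -94 [0, 150, 185] -92 [0, 151, 184] -90 [0, 150, 184] -88 [0, 149, 183] -86 [0, 150, 184] -84 [0, 151, 186] -82 [0, 148, 184] -80 [0, 147, 184] -78 [0, 149, 184] -76 [0, 150, 184] -74 [0, 150, 184] -72 [0, 151, 185] -70 [0, 149, 184] -68 [0, 147, 184] -66 [0, 150, 184] -64 [0, 150, 184] -62 [0, 152, 185] -60 [0, 151, 186] -58 [0, 149, 185] -56 [0, 117, 149] -54 [0, 78, 104] -52 [12, 85, 109] -50 [0, 82,
[... 547 characters left out ...]
, 184] -82 [0, 151, 184] -80 [0, 148, 183] -78 [0, 149, 184] -76 [0, 151, 185] -74 [0, 153, 188] -72 [0, 150, 185] -70 [0, 149, 184] -68 [0, 147, 182] -66 [0, 151, 184] -64 [0, 152, 184] -62 [0, 149, 184] -60 [0, 149, 185] -58 [0, 149, 183] -56 [0, 147, 179] -54 [0, 141, 174] -52 [0, 125, 158] -50 [0, 104, 136] -48 [0, 84, 107] -46 [0, 89, 114] 
white pred [[143.30126741 -39.4098837 ]] blue pred [[129.34914222 217.56386593]]
D blue mask c 200.06493506493507 206.76623376623377 77 pred [[200.60724341 208.3369633 ]]
S blue mask c 235.1159420289855 200.92753623188406 69 pred [[235.26443191 201.09716111]]
(array([ 4.56037478e+02, -1.01651530e+02,  1.08153881e-01]), np.float64(0.5274768773775054))
```

```bash
python3 -m inch '[[0.036,-0.017,0,0,0,0,-1],[0.036,-0.017,0,0,0,0,-1],[0.036,-0.017,0,0,0,0,-1],[0.036,-0.017,0,0,0,0,-1],[0.037,-0.018,0,0,0,0,-1],[0,0,0,0,0,0,-1],[0,0,0,0,0,0,-1]]' 30 | head -2 && python3 - <<'E'
from h import *
W=grab("wrist","w16"); s=r.sense(); t=np.array(s["eef_pos"]); R=Rn.from_euler('xyz',s["tcp_rot"]).as_matrix(); state()
for z in(76,): print("pred centre",proj(W,[[441,107,z]]),"cap r px",13.5*W["fx"]/np.linalg.norm(t+[0,0,121]-[441,107,76]))
u,v=proj(W,[[441,107,76]])[0].astype(int); b=max(0,v-45); crop=W["img"][b:v+60,u-50:u+50]; g=cv2.cvtColor(crop,cv2.COLOR_BGR2GRAY); g=cv2.resize(g,None,fx=4,fy=4,interpolation=cv2.INTER_CUBIC)
for lo,hi in((46,76),(70,105)):
    c=cv2.HoughCircles(cv2.GaussianBlur(g,(9,9),2),cv2.HOUGH_GRADIENT,1,20,param1=60,param2=18,minRadius=lo,maxRadius=hi)
    if c is not None:
        for x,y,rr in c[0][:4]:
            uu,vv=x/4+u-50,y/4+b; X=[ray(W,uu,vv,z) for z in(76,45)]; print(round(rr/4,1),(round(uu,1),round(vv,1)),[q.round(1)[:2].tolist() for q in X],"tool",[(R.T@(q-t)).round(1)[:2].tolist() for q in X])
E
```

```text
clock: 21.35
eef_pos: [440.6, 107.1, 195.2]
{'clock': 21.4, 'qpos': [0.234, 0.151, 2.04, -0.0, 0.95, -0.016], 'eef_pos': [441.336, 106.539, 195.246], 'tcp_rot': [3.141, 0.0, 1.821], 'contact_force': [0.25, 0.157, -0.213], 'opening': 1.002, 'grasp_force': 0.0}
pred centre [[255.47008797 189.55437361]] cap r px 14.999865470450262
12.8 (np.float64(254.6), np.float64(189.1)) [[440.1, 107.2], [442.1, 98.9]] tool [[1.0, -1.1], [-7.6, -1.2]]
```

```bash
python3 -m inch '[[0.001,-0.001,0.045,0,0,0,-1],[0,0,0.045,0,0,0,-1],[0,0,0.040,0,0,0,-1],[0,0,0.025,0,0,0,-1],[0,0,0.008,0,0,0,-1],[0,0,0,0,0,0,-1],[0,0,0,0,0,0,0.1]]' 35 && python3 -m inch '[[0,0,0,0,0,0,1],[0,0,0,0,0,0,1],[0,0,0,0,0,0,1],[0,0,0,0,0,0,1],[0,0,0,0,0,0,1],[0,0,0,0,0,0,1]]' 35
```

```text
clock: 22.1
eef_pos: [440.9, 106.5, 32.9]
tcp_rot: [3.14, 0.0, 1.818]
contact_force: [0.9, -0.4, 0.8]
opening: 0.858
grasp_force: 0.0
clock: 22.7
eef_pos: [440.6, 106.8, 33.3]
tcp_rot: [3.14, 0.0, 1.819]
contact_force: [-0.3, -0.3, 8.7]
opening: 0.441
grasp_force: 34.1
```

```bash
python3 -m inch '[[0,0,-0.02,0,0,0,1],[0,0,-0.035,0,0,0,1],[-0.03,0.028,-0.015,0,0,0,1],[-0.031,0.028,0,0,0,0,1],[-0.031,0.028,0,0,0,0,1],[-0.031,0.028,0,0,0,0,1],[-0.031,0.029,0,0,0,0,1],[0,0,0,0,0,0,1]]' 35 | head -2 && python3 -m inch '[[0,0,0,0,0,0,1],[0,0,0.02,0,0,0,1],[0,0,0,0,0,0,1]]' 35 && python3 - <<'E'
from fit import *
s=r.sense(); t=np.array(s["eef_pos"]); R=Rn.from_euler('xyz',s["tcp_rot"]).as_matrix()
print("to pocket",(R.T@np.array([615.6-t[0],-8-t[1],0])).round(1)[:2])
D=grab("side","d17");S=grab("scene","s17"); W=grab("wrist","w17")
E
```

```text
clock: 23.5
eef_pos: [619.1, -10.7, 103.3]
clock: 23.8
eef_pos: [611.5, -7.4, 80.4]
tcp_rot: [-3.138, -0.001, 1.819]
contact_force: [-1.4, -0.0, -1.3]
opening: 0.44
grasp_force: 35.7
to pocket [-1.6  3.8]
```

```bash
python3 -m inch '[[-0.001,0.002,0.02,0,0,0,1],[0,0,0,0,0,0,1],[0,0,0,0,0,0,1]]' 35 | sed -n '2p;4p' && python3 -m inch '[[0,0,0.005,0,0,0,1],[0,0,0,0,0,0,1],[0,0,0,0,0,0,1]]' 35 | sed -n '2p;4p' && python3 -m inch '[[0,0,0.003,0,0,0,1],[0,0,0,0,0,0,1]]' 35 | sed -n '2p;4p'
```

```text
eef_pos: [616.2, -8.4, 62.6]
contact_force: [0.3, -0.2, -0.9]
eef_pos: [616.5, -8.6, 57.4]
contact_force: [-0.3, -0.9, 0.1]
eef_pos: [616.3, -8.6, 53.8]
contact_force: [0.5, 0.4, -1.5]
```

```bash
python3 -m inch '[[0,0,0.003,0,0,0,1],[0,0,0.003,0,0,0,1],[0,0,0,0,0,0,1]]' 35 | sed -n '2p;4p' && python3 -m inch '[[0,0,0.002,0,0,0,1],[0,0,0,0,0,0,1]]' 35 | sed -n '2p;4p' && python3 -m inch '[[0,0,0.001,0,0,0,1],[0,0,0,0,0,0,1]]' 35 | sed -n '2p;4p'&& python3 -m inch '[[0,0,0.001,0,0,0,1],[0,0,0,0,0,0,1]]' 35 | sed -n '2p;4p'
```

```text
eef_pos: [616.1, -8.6, 47.5]
contact_force: [0.5, 0.2, -0.4]
eef_pos: [616.3, -8.6, 45.8]
contact_force: [0.6, 0.3, -0.2]
eef_pos: [616.4, -8.6, 45.0]
contact_force: [0.2, -0.2, -0.7]
eef_pos: [616.4, -8.6, 44.0]
contact_force: [0.8, -0.3, -0.3]
```

```bash
python3 -m inch '[[0,0,0.001,0,0,0,1],[0,0,0,0,0,0,1]]' 35 | sed -n '2p;4p' && python3 -m inch '[[0,0,0.0005,0,0,0,1],[0,0,0,0,0,0,1]]' 35 | sed -n '2p;4p'
```

```text
eef_pos: [616.5, -8.6, 43.4]
contact_force: [-0.5, -0.5, 3.2]
eef_pos: [616.5, -8.6, 43.3]
contact_force: [-3.0, 0.0, 8.8]
```

```bash
python3 -m inch '[[0,0,0,0,0,0,0],[0,0,0,0,0,0,-0.3],[0,0,0,0,0,0,-0.3],[0,0,-0.02,0,0,0,-0.4],[0,0,-0.045,0,0,0,-0.6],[0,0,-0.045,0,0,6.7,-1],[0,0,-0.045,0,0,6.7,-1],[0,0,-0.045,0,0,6.7,-1]]' 35 | head -3 && python3 -m inch '[[0,0,0,0,0,6.7,-1],[-0.046,-0.011,0,0,0,0,-1],[-0.046,-0.011,0,0,0,0,-1],[-0.046,-0.011,0,0,0,0,-1],[-0.046,-0.011,0,0,0,0,-1],[-0.046,-0.011,0,0,0,0,-1],[0,0,0,0,0,0,-1],[0,0,0,0,0,0,-1]]' | head -3 && python3 - <<'E'
from fit import *
W=grab("wrist","w18"); state()
m=mask(W,"green",proj(W,[[610,-191,24]])[0]); print("green",m.sum(),fit("green",[(W,m)],[610,-191,-.23]))
W2=load("w2"); print(fit("green",[(W2,mask(W2,"green",(305,130)))],[610,-191,-.23]))
E
```

```text
clock: 26.85
eef_pos: [616.1, -8.6, 244.3]
tcp_rot: [-3.141, 0.0, 1.463]
clock: 27.65
eef_pos: [512.1, -221.9, 242.5]
tcp_rot: [-3.142, -0.0, 1.348]
{'clock': 27.7, 'qpos': [-0.41, 0.256, 1.784, 0.001, 1.102, -0.189], 'eef_pos': [512.62, -220.992, 242.53], 'tcp_rot': [3.142, -0.0, 1.35], 'contact_force': [0.051, 0.324, -0.195], 'opening': 1.004, 'grasp_force': 0.0}
green 7776 (array([ 6.09867782e+02, -1.91733022e+02, -2.26520717e-01]), np.float64(0.08167794117854787))
(array([ 6.09905079e+02, -1.91557446e+02, -2.23806582e-01]), np.float64(0.08403768462193162))
```

```bash
python3 -m inch '[[-0.047,-0.012,0,0,0,0,-1],[-0.047,-0.012,0,0,0,0,-1],[-0.047,-0.011,0,0,0,0,-1],[0,0,0,0,0,0,-1],[0,0,0,0,0,0,-1]]' | head -3 && cat > tl.py <<'E'
from run5 import *
import sys
W=grab("wrist","w19"); state(); s=r.sense(); t=np.array(s["eef_pos"]); R=Rn.from_euler('xyz',s["tcp_rot"]).as_matrix()
q=proj(W,[[447,-353,z] for z in(0,132)]); print(q.round())
lo=(q.min(0)-[38,45]).astype(int); hi=(q.max(0)+[38,40]).astype(int); hi[1]=min(hi[1],228)
m=dark(W,(*lo,*hi)); ys,xs=np.nonzero(m); print("bbox",xs.min(),xs.max(),ys.min(),ys.max(),m.sum(),lo,hi)
for v in range(ys.min(),ys.max()+1,4): k=np.nonzero(m[v])[0]; print((v,k.min(),k.max()),end=" ")
print()
W2=load("w2"); V2=(W2,dark(W2,(168,203,222,280)))
for V in([(W,m)],[(W,m),V2]):
    for p,c in sorted([fit("tall",V,[447,-353,y]) for y in(-.4,-.2,0,2.8,3.0)],key=lambda a:a[1])[:2]:
        print(p.round(2).tolist(),round(c,3),"tool",(R.T@np.array([p[0]-t[0],p[1]-t[1],0])).round(1)[:2])
E
python3 tl.py
```

```text
clock: 28.2
eef_pos: [448.1, -350.6, 242.3]
tcp_rot: [-3.141, -0.001, 1.35]
{'clock': 28.25, 'qpos': [-0.666, 0.272, 1.761, 0.001, 1.108, -0.447], 'eef_pos': [448.42, -349.925, 242.361], 'tcp_rot': [-3.141, -0.001, 1.351], 'contact_force': [0.009, 0.257, -0.435], 'opening': 1.003, 'grasp_force': 0.0}
[[255. 168.]
 [255. 195.]]
bbox 239 268 150 208 1199 [216 122] [293 228]
(150, np.int64(251), np.int64(253)) (154, np.int64(243), np.int64(256)) (158, np.int64(242), np.int64(258)) (162, np.int64(241), np.int64(259)) (166, np.int64(240), np.int64(261)) (170, np.int64(240), np.int64(262)) (174, np.int64(241), np.int64(264)) (178, np.int64(241), np.int64(265)) (182, np.int64(242), np.int64(265)) (186, np.int64(243), np.int64(266)) (190, np.int64(244), np.int64(267)) (194, np.int64(245), np.int64(268)) (198, np.int64(245), np.int64(268)) (202, np.int64(246), np.int64(264)) (206, np.int64(249), np.int64(261)) 
[446.23, -350.52, 3.08] 0.175 tool [-1.1 -2. ]
[446.31, -350.58, 3.08] 0.175 tool [-1.1 -1.9]
[446.88, -348.45, -0.1] 0.223 tool [ 1.1 -1.8]
[446.82, -348.4, -0.1] 0.223 tool [ 1.1 -1.9]
```

```bash
python3 -m inch '[[0,-0.002,0,0,0,-8.5,-1],[0,0,0,0,0,0,-1],[0,0,0,0,0,0,-1]]' | head -3 && python3 tl.py
```

```text
clock: 28.55
eef_pos: [446.6, -349.2, 242.6]
tcp_rot: [3.142, -0.0, 1.497]
{'clock': 28.6, 'qpos': [-0.667, 0.269, 1.765, 0.0, 1.107, -0.593], 'eef_pos': [446.493, -349.489, 242.58], 'tcp_rot': [3.142, -0.0, 1.497], 'contact_force': [-1.22, 0.573, -0.434], 'opening': 0.999, 'grasp_force': 0.0}
[[256. 168.]
 [256. 196.]]
bbox 243 267 151 209 1131 [217 123] [293 228]
(151, np.int64(250), np.int64(257)) (155, np.int64(245), np.int64(259)) (159, np.int64(245), np.int64(260)) (163, np.int64(244), np.int64(261)) (167, np.int64(243), np.int64(262)) (171, np.int64(243), np.int64(262)) (175, np.int64(243), np.int64(263)) (179, np.int64(244), np.int64(264)) (183, np.int64(244), np.int64(265)) (187, np.int64(244), np.int64(265)) (191, np.int64(245), np.int64(266)) (195, np.int64(245), np.int64(267)) (199, np.int64(245), np.int64(267)) (203, np.int64(246), np.int64(266)) (207, np.int64(249), np.int64(261)) 
[446.15, -350.94, 3.23] 0.215 tool [-1.5 -0.2]
[445.38, -351.04, 3.21] 0.216 tool [-1.6 -1. ]
[446.49, -348.42, -0.1] 0.249 tool [ 1.1 -0.1]
[446.44, -348.52, -0.11] 0.249 tool [ 1.  -0.1]
```

```bash
python3 -m inch '[[0,-0.0005,0.045,0,0,-3,-1],[0,0,0.045,0,0,0,-1],[0,0,0.040,0,0,0,-1],[0,0,0.020,0,0,0,-1],[0,0,0.005,0,0,0,-1],[0,0,0,0,0,0,-1],[0,0,0,0,0,0,0.1]]' 40 && python3 -m inch '[[0,0,0,0,0,0,1],[0,0,0,0,0,0,1],[0,0,0,0,0,0,1],[0,0,0,0,0,0,1],[0,0,0,0,0,0,1],[0,0,0,0,0,0,1]]' 40
```

```text
clock: 29.3
eef_pos: [446.2, -351.0, 88.9]
tcp_rot: [3.14, 0.001, 1.551]
contact_force: [0.1, -0.5, 0.6]
opening: 0.855
grasp_force: 0.0
clock: 29.9
eef_pos: [445.6, -350.9, 88.4]
tcp_rot: [3.141, 0.001, 1.551]
contact_force: [-0.8, 1.1, 5.5]
opening: 0.285
grasp_force: 38.6
```

```bash
python3 -m inch '[[0,0,-0.02,0,0,0,1],[0,0,-0.035,0,0,5.9,1],[0,0,-0.015,0,0,5.9,1],[0.039,0.0205,0,0,0,0,1],[0.039,0.021,0,0,0,0,1],[0.039,0.021,0,0,0,0,1],[0.039,0.021,0,0,0,0,1],[0.039,0.021,0,0,0,0,1]]' 40 | head -3 && python3 -m inch '[[0.039,0.020,0,0,0,0,1],[0,0,0,0,0,0,1],[0,0,0,0,0,0,1],[0,0,0,0,0,0,1]]' 40 && python3 - <<'E'
from h import *
s=r.sense(); t=np.array(s["eef_pos"]); R=Rn.from_euler('xyz',s["tcp_rot"]).as_matrix()
print("to pocket",(R.T@np.array([620-t[0],-147.7-t[1],0])).round(1)[:2])
E
```

```text
clock: 30.7
eef_pos: [591.5, -182.3, 157.7]
tcp_rot: [3.141, 0.0, 1.345]
clock: 31.1
eef_pos: [618.0, -150.8, 157.4]
tcp_rot: [-3.141, 0.0, 1.345]
contact_force: [-0.5, -0.1, -1.0]
opening: 0.282
grasp_force: 38.9
to pocket [3.4 1.2]
```

```bash
python3 -m inch '[[0.0035,0.001,0.025,0,0,0,1],[0,0,0.017,0,0,0,1],[0,0,0,0,0,0,1],[0,0,0,0,0,0,1],[0,0,0,0,0,0,1]]' 40 | sed -n '2p;4p' && python3 -m inch '[[0,0,0.005,0,0,0,1],[0,0,0,0,0,0,1],[0,0,0,0,0,0,1]]' 40 | sed -n '2p;4p' && python3 -m inch '[[0,0,0.003,0,0,0,1],[0,0,0,0,0,0,1]]' 40 | sed -n '2p;4p'
```

```text
eef_pos: [620.9, -147.9, 116.7]
contact_force: [0.0, -0.0, -1.1]
eef_pos: [620.6, -147.1, 110.7]
contact_force: [0.9, -0.1, -0.7]
eef_pos: [620.4, -147.0, 107.2]
contact_force: [-0.8, -0.6, -0.2]
```

```bash
python3 -m inch '[[0,0,0.003,0,0,0,1],[0,0,0.003,0,0,0,1],[0,0,0,0,0,0,1]]' 40 | sed -n '2p;4p' && python3 -m inch '[[0,0,0.001,0,0,0,1],[0,0,0,0,0,0,1]]' 40 | sed -n '2p;4p' && python3 -m inch '[[0,0,0.001,0,0,0,1],[0,0,0,0,0,0,1]]' 40 | sed -n '2p;4p'&& python3 -m inch '[[0,0,0.001,0,0,0,1],[0,0,0,0,0,0,1]]' 40 | sed -n '2p;4p'
```

```text
eef_pos: [620.2, -147.0, 101.0]
contact_force: [-0.7, -0.4, -1.4]
eef_pos: [620.6, -147.1, 100.5]
contact_force: [-1.2, -0.2, -1.4]
eef_pos: [620.6, -147.0, 99.5]
contact_force: [-0.3, -0.5, -1.4]
eef_pos: [620.6, -147.1, 98.6]
contact_force: [-0.2, 0.8, -0.7]
```

```bash
python3 -m inch '[[0,0,0.0005,0,0,0,1],[0,0,0,0,0,0,1]]' 40 | sed -n '2p;4p' && python3 -m inch '[[0,0,0.0005,0,0,0,1],[0,0,0,0,0,0,1]]' 40 | sed -n '2p;4p'
```

```text
eef_pos: [620.7, -147.1, 98.5]
contact_force: [-0.9, 0.1, 4.5]
eef_pos: [620.8, -147.1, 98.5]
contact_force: [-2.8, 0.7, 8.7]
```

```bash
python3 -m inch '[[0,0,0,0,0,0,0.2],[0,0,0,0,0,0,-0.2],[0,0,0,0,0,0,-0.2],[0,0,-0.02,0,0,0,-0.4],[0,0,-0.045,0,0,0,-1],[0,0,-0.045,0,0,0,-1],[0,0,-0.020,0,0,0,-1],[0,-0.042,0,0,0,0,-1]]' 40 | head -2 && python3 -m inch '[[0,-0.042,0,0,0,0,-1],[0.001,-0.042,0,0,0,0,-1],[0.001,-0.042,0.03,0,0,0,-1],[0,0,0,0,0,0,-1],[0,0,0,0,0,0,-1]]' | head -2 && cat > bl.py <<'E'
from fit import *
W=grab("wrist","w21"); s=r.sense(); t=np.array(s["eef_pos"]); R=Rn.from_euler('xyz',s["tcp_rot"]).as_matrix(); state()
m=mask(W,"bcap",proj(W,[[456,-107,76]])[0]); ys,xs=np.nonzero(m); print(xs.min(),xs.max(),ys.min(),ys.max(),m.sum())
p,c=fit("bcap",[(W,m)],[456,-107,0],False); print(p,c,"tool",(R.T@np.array([p[0]-t[0],p[1]-t[1],0])).round(1)[:2])
X=ray(W,xs.mean(),ys.mean(),72); print(X,"tool",(R.T@(X-t)).round(1)[:2])
E
python3 bl.py
```

```text
clock: 34.2
eef_pos: [585.0, -139.0, 231.8]
clock: 34.7
eef_pos: [457.5, -107.7, 198.2]
{'clock': 34.75, 'qpos': [-0.234, 0.173, 2.002, -0.0, 0.965, -0.009], 'eef_pos': [459.413, -108.142, 199.011], 'tcp_rot': [3.14, 0.0, 1.346], 'contact_force': [1.114, 0.39, 0.67], 'opening': 0.996, 'grasp_force': 0.0}
242 266 173 198 521
[ 4.56113985e+02 -1.07401031e+02  7.73431262e-02] 0.24778761061946908 tool [-0.  -3.4]
[ 456.4834682  -105.30844193   72.        ] tool [ 2.1 -3.7]
```

```bash
python3 -m inch '[[0.001,-0.003,0.045,0,0,0,-1],[0,0,0.045,0,0,0,-1],[0,0,0.040,0,0,0,-1],[0,0,0.028,0,0,0,-1],[0,0,0.009,0,0,0,-1],[0,0,0,0,0,0,-1],[0,0,0,0,0,0,0.1]]' 35 && python3 -m inch '[[0,0,0,0,0,0,1],[0,0,0,0,0,0,1],[0,0,0,0,0,0,1],[0,0,0,0,0,0,1],[0,0,0,0,0,0,1],[0,0,0,0,0,0,1]]' 35
```

```text
clock: 35.45
eef_pos: [457.5, -106.7, 32.6]
tcp_rot: [3.14, 0.0, 1.346]
contact_force: [-0.2, 0.3, -0.1]
opening: 0.859
grasp_force: 0.0
clock: 36.05
eef_pos: [456.7, -106.5, 32.8]
tcp_rot: [3.139, 0.0, 1.346]
contact_force: [-1.9, 0.8, 9.4]
opening: 0.44
grasp_force: 34.0
```

Blue is gripped. Before placing, I turn it 90° so the camera mount stays clear of the tall bottle.

```bash
python3 -m inch '[[0,0,-0.02,0,0,0,1],[0,0,-0.035,0,0,0,1],[0,0,-0.015,0,0,8.2,1],[0,0,0,0,0,8.2,1],[0,0,0,0,0,8.2,1],[0,0,0,0,0,8.2,1],[0,0,0,0,0,8.2,1],[0,0,0,0,0,8.2,1]]' 35 | head -3 && python3 -m inch '[[0,0,0,0,0,8.2,1],[0,0,0,0,0,8.2,1],[0,0,0,0,0,8.2,1],[0,0,0,0,0,8.2,1],[0,0,0,0,0,8.0,1],[0,0,0,0,0,0,1],[0,0,0,0,0,0,1]]' 35 && python3 - <<'E'
from h import *
s=r.sense(); t=np.array(s["eef_pos"]); R=Rn.from_euler('xyz',s["tcp_rot"]).as_matrix()
print("to pocket",(R.T@np.array([599.4-t[0],-237.4-t[1],0])).round(1)[:2])
E
```

```text
clock: 36.85
eef_pos: [456.0, -106.3, 102.2]
tcp_rot: [3.141, -0.001, 0.481]
clock: 37.55
eef_pos: [455.9, -106.3, 101.9]
tcp_rot: [3.142, -0.001, -0.221]
contact_force: [-0.7, -0.2, -0.2]
opening: 0.443
grasp_force: 35.8
to pocket [168.7  96.5]
```

```bash
python3 -m inch '[[0.034,0.019,0,0,0,0,1],[0.034,0.019,0,0,0,0,1],[0.034,0.019,0,0,0,0,1],[0.034,0.020,0,0,0,0,1],[0.033,0.019,0,0,0,0,1],[0,0,0,0,0,0,1],[0,0,0,0,0,0,1],[0,0,0,0,0,0,1]]' 35 && python3 - <<'E'
from h import *
s=r.sense(); t=np.array(s["eef_pos"]); R=Rn.from_euler('xyz',s["tcp_rot"]).as_matrix()
print("to pocket",(R.T@np.array([599.4-t[0],-237.4-t[1],0])).round(1)[:2])
E
```

```text
clock: 38.35
eef_pos: [597.9, -236.8, 101.1]
tcp_rot: [-3.141, 0.002, -0.223]
contact_force: [0.5, 0.0, -0.7]
opening: 0.441
grasp_force: 35.8
to pocket [1.6 0.3]
```

```bash
python3 -m inch '[[0.001,0,0.025,0,0,0,1],[0,0,0.016,0,0,0,1],[0,0,0,0,0,0,1],[0,0,0,0,0,0,1],[0,0,0,0,0,0,1]]' 35 | sed -n '2p;4p' && python3 -m inch '[[0,0,0.005,0,0,0,1],[0,0,0,0,0,0,1],[0,0,0,0,0,0,1]]' 35 | sed -n '2p;4p' && python3 -m inch '[[0,0,0.003,0,0,0,1],[0,0,0,0,0,0,1]]' 35 | sed -n '2p;4p'
```

```text
eef_pos: [600.5, -237.8, 61.3]
contact_force: [0.1, -0.2, -1.9]
eef_pos: [600.1, -237.9, 55.6]
contact_force: [-0.0, -0.2, -1.6]
eef_pos: [599.9, -237.8, 52.2]
contact_force: [-0.3, 0.2, -1.7]
```

```bash
python3 -m inch '[[0,0,0.003,0,0,0,1],[0,0,0.003,0,0,0,1],[0,0,0,0,0,0,1]]' 35 | sed -n '2p;4p' && python3 -m inch '[[0,0,0.0015,0,0,0,1],[0,0,0,0,0,0,1]]' 35 | sed -n '2p;4p' && python3 -m inch '[[0,0,0.001,0,0,0,1],[0,0,0,0,0,0,1]]' 35 | sed -n '2p;4p'&& python3 -m inch '[[0,0,0.001,0,0,0,1],[0,0,0,0,0,0,1]]' 35 | sed -n '2p;4p'
```

```text
eef_pos: [599.8, -237.7, 46.0]
contact_force: [-0.1, 0.8, -0.8]
eef_pos: [600.0, -237.8, 44.8]
contact_force: [0.1, -0.0, -1.0]
eef_pos: [600.1, -237.8, 44.0]
contact_force: [-0.1, -0.1, -1.4]
eef_pos: [600.2, -237.8, 43.0]
contact_force: [-0.4, -1.0, -0.2]
```

```bash
python3 -m inch '[[0,0,0.0007,0,0,0,1],[0,0,0,0,0,0,1]]' 35 | sed -n '2p;4p' && python3 -m inch '[[0,0,0.0005,0,0,0,1],[0,0,0,0,0,0,1]]' 35 | sed -n '2p;4p'
```

```text
eef_pos: [600.3, -237.8, 42.9]
contact_force: [-1.7, 0.6, 5.4]
eef_pos: [600.3, -237.9, 42.9]
contact_force: [-3.3, 0.3, 9.4]
```

```bash
python3 -m inch '[[0,0,0,0,0,0,0],[0,0,0,0,0,0,-0.2],[0,0,0,0,0,0,-0.2],[0,0,-0.02,0,0,0,-0.2],[0,0,-0.045,0,0,0,-0.3],[0,0,-0.045,0,0,0,-0.5],[0,0,-0.045,0,0,0,-0.5],[0,0,-0.045,0,0,0,-0.5]]' 35 && python3 -m inch '[[-0.045,-0.01,-0.01,0,0,0,-1],[-0.045,-0.01,-0.01,0,0,0,-1],[-0.045,-0.01,-0.01,0,0,0,-1],[-0.045,-0.01,-0.01,0,0,0,-1],[-0.03,-0.01,-0.01,0,0,0,-1],[0,0,0,0,0,0,-1],[0,0,0,0,0,0,-1]]' | head -3 && python3 - <<'E'
from h import *
D=grab("side","d30");S=grab("scene","s30")
a=cv2.resize(D["img"][85:285,170:330],(480,600),interpolation=cv2.INTER_CUBIC)
b=cv2.resize(S["img"][120:240,175:355],(320,213),interpolation=cv2.INTER_CUBIC)
b=cv2.copyMakeBorder(b,0,387,0,0,0); W=grab("wrist","w30")["img"]; b[213:453]=cv2.resize(W,(320,240)); 
cv2.imwrite("pics/c30.png",np.hstack([a,b])); state()
E
```

```text
clock: 41.45
eef_pos: [599.9, -237.7, 243.5]
tcp_rot: [-3.142, 0.0, -0.225]
contact_force: [1.0, -0.2, -0.9]
opening: 0.751
grasp_force: 0.0
clock: 42.15
eef_pos: [406.8, -142.2, 292.4]
tcp_rot: [3.141, -0.002, -0.225]
{'clock': 42.3, 'qpos': [-0.34, -0.003, 1.97, -0.0, 1.174, 1.456], 'eef_pos': [407.433, -142.614, 291.561], 'tcp_rot': [3.142, 0.0, -0.225], 'contact_force': [0.227, 0.732, -0.367], 'opening': 1.003, 'grasp_force': 0.0}
```

View pics/c30.png

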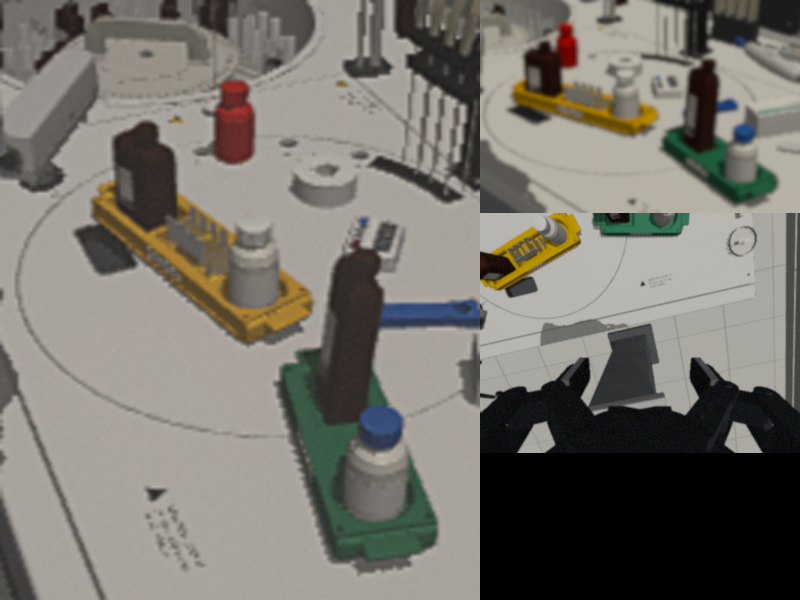

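The final picture shows all five items in their pockets: squat (145,170), cuvettes (195,240), white cap (253,265) in yellow; tall (350,335), blue cap (377,460) in green. The tall bottle appears to lean a little, so I check it against the projection.

```bash
python3 - <<'E'
from run5 import *
D,S=load("d30"),load("s30")
for nm,f,w in(("D",D,(268,160,308,232)),("S",S,(284,150,318,215))):
    for P in((620.5,-147,-.226),):
        R=Rn.from_euler('z',P[2]).as_matrix(); q=proj(f,np.array([(x,y,z) for z in(24,60,100,126) for x in(-13,13) for y in(-22.5,22.5)])@R.T+[P[0],P[1],0])
        for i,z in enumerate((24,60,100,126)): k=q[4*i:4*i+4]; print(nm,z,"u",k[:,0].min().round(1),k[:,0].max().round(1),"mid v",k[:,1].mean().round(1))
    g=f["img"].max(2)
    for v in range(w[1],w[3],6): k=np.nonzero((g[v,w[0]:w[2]]<(75 if nm=="S" else 72))&(f["img"][v,w[0]:w[2],1]<=f["img"][v,w[0]:w[2],2]+4))[0]; print((v,int(k.min()+w[0]),int(k.max()+w[0])) if len(k) else v,end=" ")
    print()
E
```

```text
D 24 u 274.0 291.1 mid v 215.6
D 60 u 274.6 292.3 mid v 202.6
D 100 u 275.3 293.6 mid v 187.2
D 126 u 275.8 294.6 mid v 176.7
(160, 298, 299) (166, 299, 299) (172, 283, 296) (178, 281, 294) (184, 280, 296) (190, 281, 296) (196, 281, 295) (202, 280, 293) (208, 276, 293) (214, 275, 292) (220, 277, 291) (226, 280, 281) 
S 24 u 287.0 306.4 mid v 199.3
S 60 u 287.4 307.1 mid v 186.3
S 100 u 287.8 307.9 mid v 171.4
S 126 u 288.0 308.4 mid v 161.4
(150, 291, 300) (156, 300, 306) (162, 293, 307) (168, 292, 308) (174, 295, 307) (180, 296, 307) (186, 296, 306) (192, 290, 306) (198, 290, 305) (204, 296, 301) (210, 291, 291)
```

```bash
python3 -c "
from rig import r
print(r.sense()['clock'], r.sign_off())"
```

```text
the job is handed in; nothing more can be done
42.3 None
```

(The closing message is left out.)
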